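# True up the side stop of a tilted marking fixture with a try square

## Robot

A 6-joint arm with a two-finger parallel gripper is mounted at the origin on a cart in front of the work surface, level with it; the furniture and walls round the work are solid. World frame = base frame: x ahead of the robot, y to its left, z up, the work surface at z = 0. Lengths are in m, angles in rad, forces in N, time in s.
With the tool pointing down it reaches from about 0.425 to 0.95 m from the base axis. Payload 3.5 kg.
Tool frame: the origin (TCP) lies at the very end of the fingers, on their centre line; the grasp point (between the pads) lies ctrl.grip_point_offset behind it (ctrl.grip_point_offset is the distance from the TCP to the grasp point, in m); z points along the fingers, y is the direction in which the jaws open and shut (so a half turn about z gives the same grasp; the last joint's range is limited). The gripper opens to 85 mm and grips with 20 to 120 N. Pads are 22 mm wide; open, the fingers measure 114 mm over their backs; the gripper's body (76 mm by 85 mm) begins 54 mm behind the grasp point. The pads swing forward as they close: fully open they stand 13 mm farther back than shut.
Start: joints at [-1.473, 0.286, 1.577, -0, 1.279, -0.15], TCP at [0.166, -0.654, 0.231] pointing down, gripper open.
Joint ranges: [-2.77, 2.77], [-0.9, 2.22], [0.21, 2.48], [-1.53, 4.67], [0.24, 2.81], [-2.84, 2.84]. Speed limits (rad/s): [2.79, 2.79, 3.14, 3.14, 3.14, 3.14].

## Interface

Orientations are given as a unit quaternion [x, y, z, w].
In Python, from plant import telemetry, imaging, ticket, finder, ctrl gives the robot as it stands. The module is installed in compiled form; this text tells all that it offers.
- The arm moves only by the shell command python3 -m crank 'ROWS' [FORCE]. ROWS is JSON, a list of rows, each a list of 7 numbers: the shift along the tool's x, y, z scaled (see below), then the turn, a rotation vector about the tool's x, y, z scaled (see below), then the opening, from 0 (shut) to 1 (fully open). A call has 1 to 12 rows; each row is the pose to reach, as a shift and turn from the pose commanded when the call began, along the tool's axes at that moment; what a row does not reach only later rows make up. The controller multiplies each number of a shift by 0.15 m and each number of a turn by 90 degrees. A row lasts 1/10 s, in which the tool goes at most 50 mm and 8.59 degrees, less where a joint would pass 70% of its speed; a pose out of reach is approached as far as the arm can. A call with a number of a shift or a turn outside -1 to 1 is refused whole. A call with a gripper value outside its range is refused whole. The fingers move at their own pace and stop on an object; FORCE is the grip in N (left out, the last holds). Time passes only in rows, so rows that repeat a pose let the fingers close. It gives the time, the measured TCP pose, the force and the opening at its end, in the units of the state.
- telemetry.get_state(): the state, without advancing time (a new reading comes with each control period).
- imaging.read_camera(name): name is "side" or "top"; returns a dict with "pixels" (400x640x3 uint8, red, green, blue), "vfov" (degrees; the focal length in pixels is half the picture's height over the tangent of half this angle, whatever the lens; pixels are square), "cx", "cy" (the principal point, pixels), "rvec" (rotation vector, rad) and "tvec" (3), from world to camera coordinates, as OpenCV has them. Camera axes: x right, y down, z forward; pixel columns grow to the right and rows downward; lengths in m; the calibration is good to about 2 mm. A picture is of the moment at which its call begins. There is no depth.
- ticket.sign_off(): hands the job in, once; it reports no verdict.
Trained networks look in a picture, given as the dict that the camera call returned (one of the last four; its "shot" number tells which), for a name from the list of things; names that differ only in an ending like _2 or _b are one class to them, and where a whole thing is asked for, a point or a joint stands for the part that bears it (a point fixed in the world has none). Each returns a list of dicts, best first, with "confidence" (0 to 1); they miss things now and then, are a little off and sometimes report something else, mostly with a low value. They report only what shows in the picture. A call takes as long as a camera call.
- finder.masks_of(label, picture): "pixels" (400x640 bool, what is visible of it) and "extent" ([left, top, right, bottom] in pixels, round what is visible of it).
- finder.pinpoint(label, picture): "location" ([row, column] in pixels: a listed point, or the origin of a listed thing).
The state is a dict: "time": time; "qpos": joint angles; "dq": joint speeds; "joint_efforts": joint torques, N m; "eef_pos": TCP position; "tcp_rot": TCP orientation; "contact_force": force on the tool from outside, world axes, zero at the start; "wrist_torque": the same for the moment, N m; "opening": opening from 0.0 (shut) to 1.0 (fully open).
Only numpy, scipy, OpenCV 4.12 (cv2) and the standard library are available. Lean on these libraries where they do the work, as an engineer would, in place of code of your own. Each camera call takes 0.05 s, during which the arm holds its last target.

## Task

The side stop of the tilted marking fixture has been knocked out of square and its red clamp lever is up. Take the try square, press it into the corner so that its stock sits flush along the fixed rail at the foot of the plate and its blade brings the side stop round until the stop lies flush along the blade, without a gap; then, with the stop left true, press the red lever fully down to lock it. Lay the square flat on the table, clear of the fixture, and leave the other things on the bench where they are.

Things in the scene. Friction and masses are not known exactly. Their poses are not given: they have to be found in the camera images.
- plate: Aluminium fixture plate with a grid of holes, 190 x 190 x 12 mm, fixed on a steel base, sloping 25 degrees, low edge nearest the robot. Origin: middle of the low edge in the upper face, 42 mm above the table. x runs up the slope, y left along the low edge, z out of the upper face (25 degrees off vertical, leaning to the robot). Never moves.
- fixture: The whole tilted marking fixture; its steel base, 190 x 190 x 12 mm, stands on the table with two struts and two hinge blocks under the plate. Origin: middle of the base's underside, x away from the robot, z up; the plate's origin is at (-0.086, 0, 0.042). Fixed to the table.
- rail: Fixed steel rail on the plate along its low edge: 12 mm (x) by 150 mm (y) by 8 mm high, axes as the plate's. Origin: middle of its underside, at plate (0.014, -0.013, 0). Its working face is the upslope one, x = +6 mm (plate x = 20 mm).
- side_stop: Swinging side stop: steel bar at the plate's left, x -8 to +134 mm, 14 mm wide, 1 to 21 mm above the plate. Origin: on its pivot at plate (0.016, 0.072, 0). Working face: the right one, y = -7 mm. Turns about the plate's z; true = its x parallel to the plate's x. Starts swung 0.10 to 0.24 rad inwards (free end to the plate's middle); friction (0.12 N m) holds it.
- try_square: Try square, 0.2 to 0.33 kg, flat on the table: wooden stock with brass faces 18 mm (x -9 to 9) by 110 mm (y -55 to 55), 30 mm high; steel blade 26 mm wide (y 29 to 55), reaching to x = 99 mm, at 10.5 to 13.5 mm height. Origin: middle of the stock's underside; balances near y = 4 mm. Hold the stock across its 18 mm by the upper 20 mm, so that the fingers clear the 8 mm rail.
- square_corner (a point): The square's outer corner, on its underside (square frame x = -9, y = +55 mm). The stock's outer face (x = -9 mm) goes to the rail; the blade's outer edge, in line with the stock's end (y = +55 mm), goes to the side stop. Home in the trued corner this point is at plate (0.020, 0.065, 0), with the square's axes along the plate's and its underside on the plate.
- clamp_lever (a joint): Red cam lever on the free end of the side stop, rad: 0 = raised 50 degrees from the plate, 0.87 = fully down, parallel to the plate and pointing up the slope. Starts 0 to 0.2, stays where left. Takes 1 to 2 N at its tip, about 5 to 10 N near the end, where the cam bites; it then holds itself down and brakes the stop.
- lever_tip (a point): Point in the rounded tip (13.6 mm thick) of the red lever, 60 mm from its hinge pin. The pin lies across the side stop, 118 mm from the stop's origin along its x and 31 mm above the plate face; the lever swings in the plane of the stop's x and the plate's z. The point is 5 mm above the pin's level when down.
- tag_blanks: Bystander: small fanned stack of brass tag blanks, 62 x 40 mm, 12 mm high; origin under its middle.
- polish_pot: Bystander: small pot with a red lid, 58 mm across, 50 mm high; origin under its middle.
- loupe: Bystander: folding loupe, 30 x 65 x 18 mm; origin under its middle.
- calipers: Bystander: calipers lying flat, 220 x 59 x 15 mm; origin under their middle.

How it is judged:
By the outcome, as a careful person would: the job done as asked, in the order asked, and still so for the second after the job is handed in, with the robot touching nothing.
It also fails if it takes over 72 s, if anything falls off the work surface, if the arm or the gripper's body presses on something with over 40 N, if the wrist force passes 120 N, or if a joint passes its speed limit or range.

## Working session

There is one attempt and no reset: what is moved stays moved. The work goes in short steps, Python scripts to look and compute and a shell command to move; the robot and the scene stay as the last step left them, time stands still between calls to the robot, and variables do not carry over. Pictures are saved under pics/ and viewed, and the job is handed in when it is done.

```bash
ls; mkdir -p pics
cat > h.py <<'E'
import numpy as np, cv2
from plant import telemetry, imaging, ticket, finder, ctrl
from scipy.spatial.transform import Rotation as R
def shot(cam,name=None):
    p=imaging.read_camera(cam)
    if name: cv2.imwrite('pics/'+name,cv2.cvtColor(np.asarray(p['pixels']),cv2.COLOR_RGB2BGR))
    return p
def KM(p):
    f=200/np.tan(np.radians(p['vfov'])/2)
    return np.array([[f,0,p['cx']],[0,f,p['cy']],[0,0,1.]])
def proj(p,X):
    u,_=cv2.projectPoints(np.atleast_2d(np.asarray(X,float)),np.array(p['rvec'],float),np.array(p['tvec'],float),KM(p),None)
    return u[:,0]
def ray(p,uv):
    Rm=R.from_rotvec(p['rvec']).as_matrix(); t=np.array(p['tvec'])
    d=Rm.T@np.linalg.inv(KM(p))@np.array([uv[0],uv[1],1.]); return -Rm.T@t,d
def atz(p,uv,z):
    o,d=ray(p,uv); return o+d*(z-o[2])/d[2]
E
python3 - <<'E'
from h import *
s=telemetry.get_state(); print({k:np.round(v,3) for k,v in s.items()}); print(ctrl.grip_point_offset)
for c in('side','top'):
    p=shot(c,c+'0.png'); print(c,p['vfov'],p['cx'],p['cy'],np.round(ray(p,(320,200)),3))
    for n in['fixture','plate','rail','side_stop','try_square','square_corner','lever_tip','clamp_lever','tag_blanks','polish_pot','loupe','calipers']:
        r=finder.pinpoint(n,p)
        print(n,[(np.round(q['location'],1),round(q['confidence'],2)) for q in r[:2]])
E
```

```text
pics
{'time': np.float64(0.0), 'qpos': array([-1.473,  0.287,  1.578,  0.   ,  1.279, -0.15 ]), 'dq': array([-0.001,  0.   , -0.003,  0.001,  0.   , -0.002]), 'joint_efforts': array([-1.0000e-03, -4.0599e+01, -2.9262e+01, -0.0000e+00,  6.0000e-03,
        0.0000e+00]), 'eef_pos': array([ 0.166, -0.654,  0.23 ]), 'tcp_rot': array([ 0.992,  0.124,  0.   , -0.001]), 'contact_force': array([-0.281, -0.377,  0.395]), 'wrist_torque': array([0.028, 0.033, 0.021]), 'opening': np.float64(1.0)}
0.0187
side 53.978955593937336 321.3887523728054 201.08799767727967 [[ 0.24  -0.615  0.678]
 [ 0.328  0.705 -0.629]]
fixture [(array([206. , 345.9]), 0.98)]
plate [(array([199.8, 317.9]), 0.76)]
rail [(array([199.1, 319.7]), 0.51)]
side_stop [(array([182. , 316.4]), 0.68)]
try_square [(array([341.3, 373. ]), 0.71)]
square_corner []
lever_tip [(array([138.3, 360. ]), 0.46)]Traceback (most recent call last):
  File "<stdin>", line 6, in <module>
ValueError: it knows: calipers, fixture, lever_tip, loupe, plate, polish_pot, rail, side_stop, square_corner, tag_blanks, try_square
```

Run:
```python
from h import *
import pickle
P={}
for c in('side','top'):
    p=shot(c,c+'0.png'); P[c]=p;print(c,p['vfov'],p['cx'],p['cy'],np.round(ray(p,(320,200)),3))
    for n in['fixture','plate','rail','side_stop','try_square','square_corner','lever_tip','tag_blanks','polish_pot','loupe','calipers']:
        r=finder.pinpoint(n,p)
        print(n,[(np.round(q['location'],1),round(q['confidence'],2)) for q in r[:2]])
pickle.dump(P,open('P0.pkl','wb'))
```

```text
side 53.978955593937336 321.3887523728054 201.08799767727967 [[ 0.24  -0.615  0.678]
 [ 0.328  0.705 -0.629]]
fixture [(array([204.6, 346.2]), 0.88)]
plate [(array([198. , 318.7]), 0.69), (array([138.7, 359.1]), 0.53)]
rail [(array([200.1, 321. ]), 0.55)]
side_stop [(array([179.8, 314.6]), 0.59)]
try_square [(array([342.7, 371.4]), 0.86)]
square_corner [(array([310.8, 364.4]), 0.61)]
lever_tip []
tag_blanks [(array([285.7, 296.6]), 0.76)]
polish_pot []
loupe [(array([231.7, 264.3]), 0.5)]
calipers [(array([203.2, 240.4]), 0.69), (array([233.8, 264.8]), 0.58)]
top 42.88037759942574 318.33768606061074 202.1323770394808 [[ 2.510e-01 -2.700e-02  1.441e+00]
 [ 2.140e-01 -1.000e-03 -9.770e-01]]
fixture [(array([174.4, 275.1]), 0.73)]
plate [(array([197.1, 273. ]), 0.76), (array([207.3, 205.8]), 0.24)]
rail [(array([193.4, 280.7]), 0.6)]
side_stop [(array([189.4, 252.7]), 0.61)]
try_square [(array([223.4, 409.8]), 0.93)]
square_corner [(array([213. , 390.9]), 0.6)]
lever_tip [(array([174.8, 277.8]), 0.52), (array([141. , 257.1]), 0.43)]
tag_blanks [(array([247.7, 344.1]), 0.59)]
polish_pot [(array([208.1, 206. ]), 0.68)]
loupe [(array([256.1, 283.3]), 0.56)]
calipers [(array([266.5, 233.3]), 0.61)]
```

View pics/side0.png

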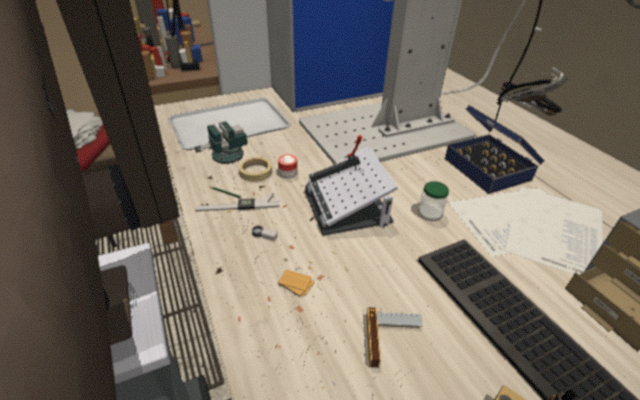

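View pics/top0.png

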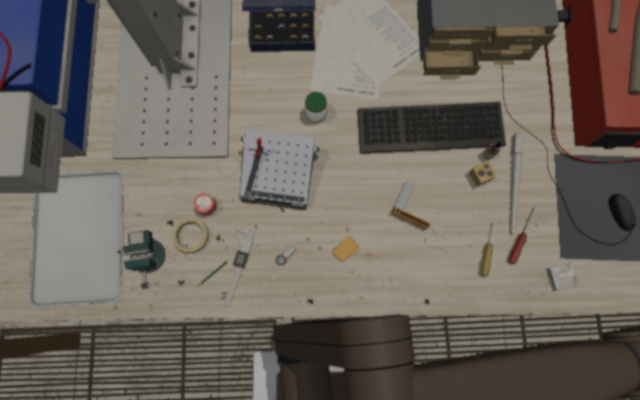

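Run:
```python
import cv2
a=cv2.imread('pics/side0.png');b=cv2.imread('pics/top0.png')
cv2.imwrite('pics/c1.png',cv2.resize(a[120:250,280:440],None,fx=5,fy=4.6,interpolation=cv2.INTER_CUBIC))
cv2.imwrite('pics/c2.png',cv2.resize(b[110:230,210:340],None,fx=5,fy=5,interpolation=cv2.INTER_CUBIC))
cv2.imwrite('pics/c3.png',cv2.vconcat([cv2.resize(a[295:375,350:430],(480,300+180),interpolation=cv2.INTER_CUBIC)]))
cv2.imwrite('pics/c4.png',cv2.resize(b[170:240,375:445],None,fx=7,fy=7,interpolation=cv2.INTER_CUBIC))
```

```text
(no output)
```

View pics/c1.png

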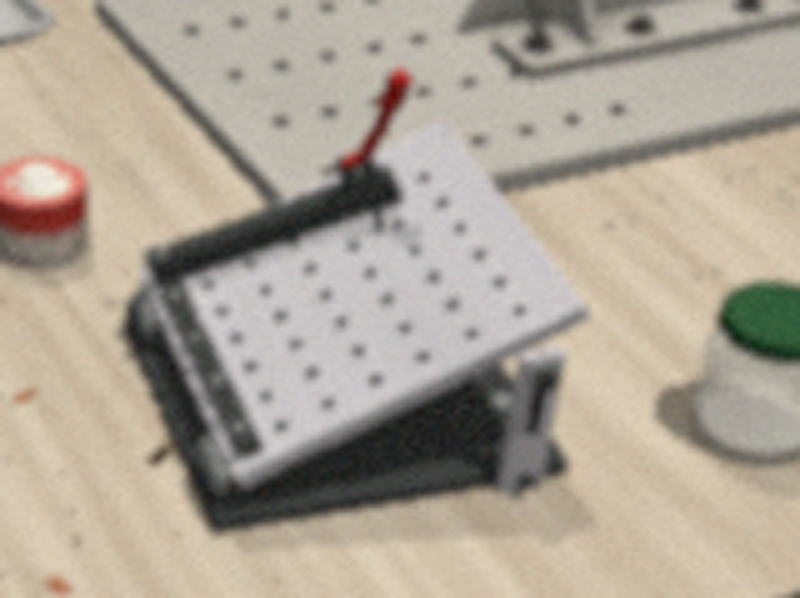

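View pics/c2.png

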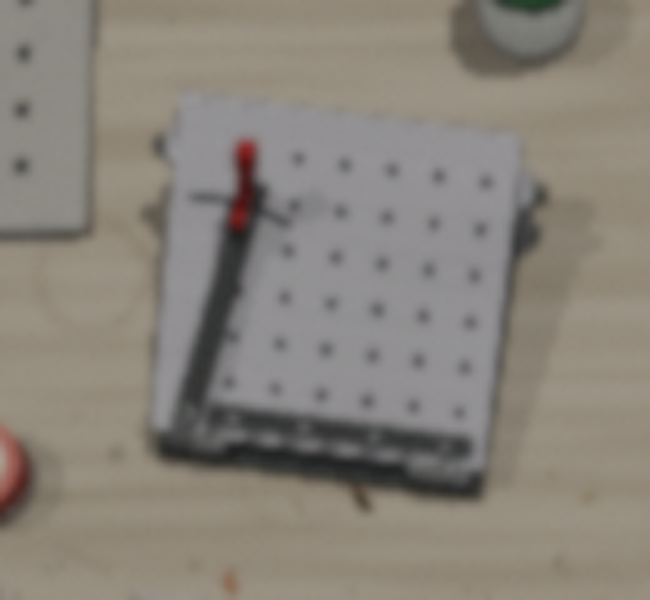

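View pics/c3.png

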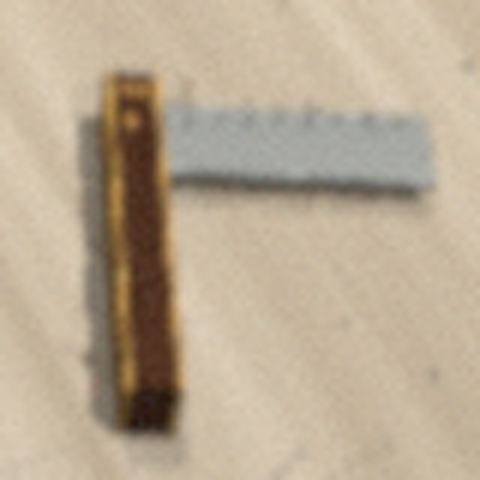

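View pics/c4.png

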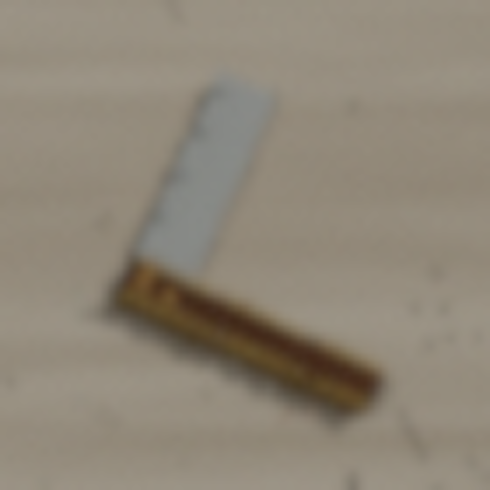

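```bash
cat > fit.py <<'E'
from h import *
import pickle
from scipy.optimize import least_squares
th=np.radians(25)
def Tfix(q): # plate->world fn
    x,y,a=q
    Rz=R.from_euler('z',a).as_matrix(); Rt=R.from_euler('y',-th).as_matrix()
    Rp=Rz@Rt; o=np.array([x,y,0])+Rz@np.array([-0.086,0,0.042])
    return Rp,o
def Tsq(q):
    return R.from_euler('z',q[2]).as_matrix(),np.array([q[0],q[1],0])
def fit(T,P,obs,q0,dof=3,perview=False):
    def f(q):
        Rp,o=T(q); r=[]
        for c,pts in obs.items():
            for X,uv in pts: r.append(proj(P[c],Rp@np.array(X)+o)[0]-uv)
        return np.ravel(r)
    s=least_squares(f,q0,loss='soft_l1'); return s.x,f(s.x).reshape(-1,2)
E
cat > r1.py <<'E'
from fit import *
P=pickle.load(open('P0.pkl','rb'))
c1=lambda u,v:np.array([280+u/5-.4,120+v/4.6-.4]); c2=lambda u,v:np.array([210+u/5-.4,110+v/5-.4])
c3=lambda u,v:np.array([350+u/6-.4,295+v/6-.4]); c4=lambda u,v:np.array([375+u/7-.4,170+v/7-.4])
LL,LR,FL,FR=(0,.095,0),(0,-.095,0),(.19,.095,0),(.19,-.095,0)
obs={'side':[(LL,c1(148,258)),(LR,c1(238,470)),(FL,c1(440,122)),(FR,c1(588,308))],
'top':[(FL,c2(183,93)),(FR,c2(520,132)),(LL,c2(153,432)),(LR,c2(483,470))]}
for o in (obs,{'side':obs['side']},{'top':obs['top']}):
    q,r=fit(Tfix,P,o,[0.6,0.1,0.]); print('fix',np.round(q,4)); print(np.round(r,1).tolist())
s=1e-3
def S(x,y,z): return (x*s,y*s,z*s)
# stock top corners z=30
obs={'side':[(S(-9,55,30),c3(107,73)),(S(9,55,30),c3(157,75)),(S(-9,-55,30),c3(120,395)),(S(9,-55,30),c3(180,390)),(S(99,55,13.5),c3(428,113)),(S(99,29,13.5),c3(430,180)),(S(9,-55,0),c3(175,430)),(S(-9,-55,0),c3(118,428))],
'top':[(S(-9,55,30),c4(118,290)),(S(9,55,30),c4(133,262)),(S(-9,-55,30),c4(365,400)),(S(9,-55,30),c4(382,374)),(S(99,55,13.5),c4(218,72)),(S(99,29,13.5),c4(275,92))]}
for o in (obs,{'side':obs['side']},{'top':obs['top']}):
    q,r=fit(Tsq,P,o,[0.5,-0.2,0.]); print('sq',np.round(q,4)); print(np.round(r,1).tolist())
E
python3 r1.py
```

```text
fix [ 0.6478  0.0907 -0.1467]
[[-2.4, 2.8], [-0.8, 1.8], [0.3, -0.8], [-0.2, -0.6], [-0.6, -0.9], [0.8, -0.1], [-0.4, -1.3], [0.4, -0.2]]
fix [ 0.6521  0.0929 -0.1722]
[[-0.6, 1.5], [-0.8, 0.3], [2.4, -1.2], [0.3, -0.9]]
fix [ 0.646   0.0909 -0.1383]
[[-1.0, -0.0], [0.5, 0.2], [-0.2, -0.4], [0.6, 0.1]]
sq [ 0.5095 -0.2822 -0.4606]
[[-0.9, -0.5], [-0.1, -0.5], [0.3, -1.6], [0.5, -0.3], [-0.9, 0.1], [0.9, 0.3], [-0.5, 1.7], [-1.0, 1.6], [-0.2, -0.1], [0.2, -1.7], [0.4, 0.8], [0.5, -1.2], [-0.2, -0.9], [-0.0, -0.0]]
sq [ 0.51   -0.2823 -0.4619]
[[-0.6, -0.6], [0.2, -0.5], [0.5, -1.7], [0.8, -0.4], [-0.7, 0.1], [1.1, 0.3], [-0.3, 1.6], [-0.8, 1.5]]
sq [ 0.5079 -0.2817 -0.4651]
[[-0.4, 0.4], [0.1, -1.3], [0.2, 1.4], [0.3, -0.6], [-0.2, -0.4], [-0.1, 0.5]]
```

```bash
cat > ov.py <<'E'
from fit import *
def lines(img,p,T,segs,off,sc,col):
    Rp,o=T
    for A,B in segs:
        a,b=proj(p,[Rp@np.array(A)+o,Rp@np.array(B)+o])
        a=((a-off+.5)*sc*16).astype(int);b=((b-off+.5)*sc*16).astype(int)
        cv2.line(img,tuple(map(int,a)),tuple(map(int,b)),col,1,cv2.LINE_AA,4)
def box(x0,x1,y0,y1,z0,z1,top=True):
    c=[(x0,y0),(x1,y0),(x1,y1),(x0,y1)]
    s=[]
    for i in range(4):
        a,b=c[i],c[(i+1)%4]
        s+=[((*a,z1),(*b,z1)),((*a,z0),(*b,z0)),((*a,z0),(*a,z1))]
    return s
def crop(p,x0,y0,w,h,sc):
    im=cv2.cvtColor(np.asarray(p['pixels']),cv2.COLOR_RGB2BGR)[y0:y0+h,x0:x0+w]
    return cv2.resize(im,None,fx=sc,fy=sc,interpolation=cv2.INTER_CUBIC)
def stopT(T,b):
    Rp,o=T; return Rp@R.from_euler('z',b).as_matrix(), o+Rp@np.array([.016,.072,0])
def fixsegs(img,p,q,b,off,sc,lev=0.1):
    T=Tfix(q)
    lines(img,p,T,box(0,.19,-.095,.095,-.012,0),off,sc,(0,255,0))
    lines(img,p,T,box(.008,.020,-.088,.062,0,.008),off,sc,(255,255,0))
    Ts=stopT(T,b)
    lines(img,p,Ts,box(-.008,.134,-.007,.007,.001,.021),off,sc,(255,0,255))
    e=0.8727-lev
    pin=np.array([.118,0,.031])
    tip=pin+R.from_euler('y',-e).apply([.0598,0,.005])
    lines(img,p,Ts,[(pin,tip)],off,sc,(255,0,0))
    Rz=R.from_euler('z',q[2]).as_matrix(),np.array([q[0],q[1],0])
    lines(img,p,Rz,box(-.095,.095,-.095,.095,0,.012),off,sc,(0,128,255))
E
cat > r2.py <<'E'
from ov import *; import sys
P=pickle.load(open('P0.pkl','rb'))
q=list(map(float,sys.argv[1:4]));b=float(sys.argv[4]);l=float(sys.argv[5])
p=P['side'];im=crop(p,290,125,130,115,5);fixsegs(im,p,q,b,np.array([290,125]),5,l);cv2.imwrite('pics/o1%s.png'%sys.argv[6],im)
p=P['top'];im=crop(p,220,115,110,110,5);fixsegs(im,p,q,b,np.array([220,115]),5,l);cv2.imwrite('pics/o2%s.png'%sys.argv[6],im)
E
python3 r2.py 0.6478 0.0907 -0.142 -0.17 0.1 a
```

```text
(no output)
```

View pics/o1a.png

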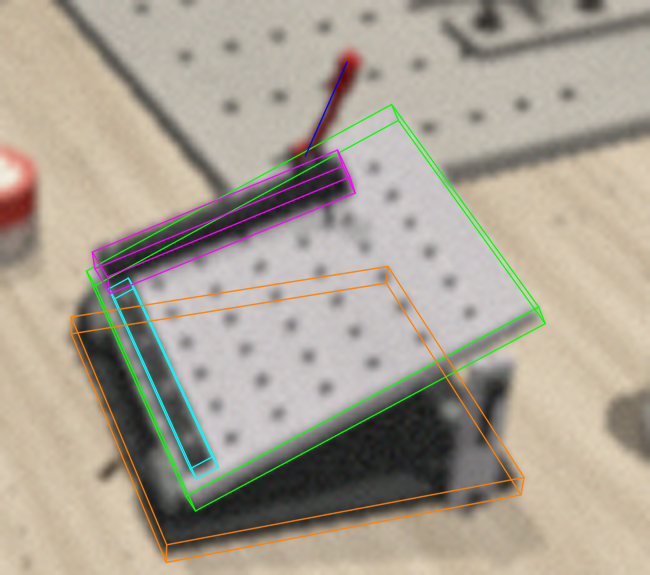

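View pics/o2a.png

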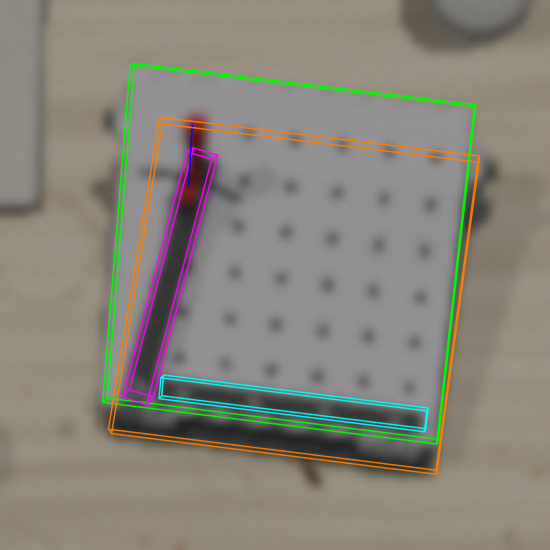

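```bash
cat > edge.py <<'E'
from ov import *
from scipy.ndimage import map_coordinates, gaussian_filter
def gray(p): return gaussian_filter(np.asarray(p['pixels']).astype(float).mean(2),0.7)
def edgefit(P,edges,T,q0,rng=3.0,iters=8,camoff=False,npar=3,verbose=True,rngs=None):
    # edges: list (cam, A, B, sign): sign=+1 if brighter on left normal side(n = rot90 of dir), name
    q=np.array(q0,float); G={c:gray(P[c]) for c in P}
    for it in range(iters):
        r_=rng if it<4 else 2.0
        meas=[]
        for e in edges:
            c,A,B,sg=e[:4]; p=P[c]
            Rp,o=T(q)
            n=14
            ts=np.linspace(.08,.92,n)
            X=[np.array(A)*(1-t)+np.array(B)*t for t in ts]
            uv=proj(p,[Rp@x+o for x in X]); d=uv[-1]-uv[0]; d/=np.linalg.norm(d); nn=np.array([-d[1],d[0]])
            ss=np.arange(-r_-1,r_+1.01,.25)
            prof=np.array([map_coordinates(G[c],[(uv[i][1]+ss*nn[1]),(uv[i][0]+ss*nn[0])],order=1) for i in range(n)])
            gr=np.gradient(prof,axis=1)*sg
            gr=gr[:,4:-4]; s2=ss[4:-4]
            for i in range(n):
                k=gr[i].argmax()
                if gr[i][k]>e[4]: meas.append((c,X[i],uv[i]+s2[k]*nn,nn,e[5]))
        def f(qq):
            Rp,o=T(qq); out=[]
            for c in P:
                ms=[m for m in meas if m[0]==c]
                if not ms: continue
                u=proj(P[c],[Rp@m[1]+o for m in ms])
                out+= [ (u[i]-ms[i][2])@ms[i][3] for i in range(len(ms))]
            return np.array(out)
        s=least_squares(f,q,loss='soft_l1',f_scale=.5); q=s.x
    if verbose:
        res=f(q);  names=[m[4] for c in P for m in meas if m[0]==c]
        for nme in sorted(set(names)):
            v=[r for r,k in zip(res,names) if k==nme]; print('  ',nme,len(v),np.round(np.mean(v),2),np.round(np.std(v),2))
    return q
E
cat > r3.py <<'E'
from edge import *
P=pickle.load(open('P0.pkl','rb'))
h=.095
def auto(cam,A,B,inside,thr,name,q0,T):
    # bright side point given
    p=P[cam];Rp,o=T(q0)
    a,b,i=proj(p,[Rp@np.array(k)+o for k in(A,B,inside)])
    d=b-a; n=np.array([-d[1],d[0]]); return (cam,A,B,float(np.sign(n@(i-a))),thr,name)
q0=[.6478,.0907,-.142]; C=(.1,-.01,0)
E=[auto('top',(0.02,h,0),(.19,h,0),C,1,'t-left',q0,Tfix),auto('top',(.19,h,0),(.19,-h,0),C,1,'t-far',q0,Tfix),auto('top',(.0,-h,0),(.19,-h,0),C,1,'t-right',q0,Tfix),
auto('top',(.02,.05,.008),(.02,-.088,.008),C,1,'t-rail',q0,Tfix),
auto('side',(.19,h,0),(.19,-h,0),C,1,'s-far',q0,Tfix),auto('side',(.0,-h,0),(.19,-h,0),C,1,'s-right',q0,Tfix),auto('side',(.02,.05,.008),(.02,-.088,.008),C,1,'s-rail',q0,Tfix)]
for sel in('top','side',None):
    ee=[e for e in E if sel is None or e[0]==sel]
    q=edgefit(P,ee,Tfix,q0); print(sel,np.round(q,4))
pickle.dump(q,open('qf.pkl','wb'))
E
python3 r3.py
```

```text
t-far 1 -0.48 0.0
   t-left 14 -0.15 0.91
   t-rail 14 0.03 0.32
   t-right 14 0.23 0.66
top [ 0.6468  0.0912 -0.1557]
   s-far 13 0.5 0.61
   s-rail 14 -0.25 0.34
   s-right 14 -0.34 1.03
side [ 0.6479  0.0887 -0.1251]
   s-far 13 0.53 0.42
   s-rail 14 0.03 0.22
   s-right 14 -0.76 0.91
   t-far 1 -1.49 0.0
   t-left 14 0.04 0.84
   t-rail 14 -0.58 0.26
   t-right 14 0.57 0.39
None [ 0.648   0.0904 -0.1394]
```

```bash
cat > r4.py <<'E'
from edge import *
P=pickle.load(open('P0.pkl','rb')); q=np.array([.648,.0905,-.1394])
for c in('top','side'):
    p=P[c]; g=np.asarray(p['pixels']).astype(np.float32).mean(2)
    bh=gaussian_filter(g,4)-gaussian_filter(g,1.0)
    Rp,o=Tfix(q); pts=[]
    for r in range(2,398):
        for k in range(2,638):
            w=bh[r-1:r+2,k-1:k+2]
            if bh[r,k]>5 and bh[r,k]==w.max():
                # subpixel
                dx=(w[1,2]-w[1,0])/2/(2*w[1,1]-w[1,2]-w[1,0]);dy=(w[2,1]-w[0,1])/2/(2*w[1,1]-w[0,1]-w[2,1])
                oo,d=ray(p,(k+dx,r+dy)); n=Rp[:,2]; X=oo+d*((o-oo)@n)/(d@n); L=Rp.T@(X-o)
                if .03<L[0]<.185 and -.09<L[1]<.06: pts.append(L[:2]*1e3)
    pts=np.array(pts)
    # fit grid: pitch p, rotation, offset
    best=None
    for pitch in np.arange(22,30,.05):
        for a in np.arange(-.05,.051,.005):
            rot=pts@np.array([[np.cos(a),-np.sin(a)],[np.sin(a),np.cos(a)]]) # rotate by -a
            z=np.exp(2j*np.pi*rot/pitch).mean(0); s=abs(z).sum()
            if best is None or s>best[0]: best=(s,pitch,a,np.angle(z)*pitch/2/np.pi)
    print(c,len(pts),best)
    print(np.round(pts[np.lexsort((pts[:,1],np.round(pts[:,0]/26)))],1).tolist())
E
python3 r4.py
```

```text
top 34 (np.float64(1.7565652099264115), np.float64(26.10000000000006), np.float64(-0.010000000000000023), array([3.66444088, 2.57308179]))
[[31.3, -50.4], [30.8, -24.5], [31.4, 1.7], [55.3, -76.2], [55.8, -50.5], [55.7, -24.8], [56.0, 1.4], [56.0, 27.2], [80.9, -76.7], [81.2, -50.7], [81.8, -25.0], [82.2, 0.9], [82.3, 26.6], [84.1, 59.9], [107.2, -76.2], [107.3, -51.0], [107.8, -25.2], [108.3, 0.6], [108.4, 27.3], [113.3, 56.4], [98.5, 58.7], [133.2, -76.7], [133.4, -51.4], [133.6, -25.4], [133.7, 0.4], [133.3, 25.1], [125.3, 31.4], [138.6, 51.8], [159.5, -77.3], [159.5, -51.4], [159.8, -25.6], [159.6, 0.6], [160.4, 26.2], [154.9, 55.2]]
side 33 (np.float64(1.8824854859351632), np.float64(25.900000000000055), np.float64(-0.010000000000000023), array([6.5155814 , 3.02424293]))
[[32.0, -74.2], [32.6, -49.6], [32.8, -23.4], [33.2, 2.4], [33.3, 28.0], [57.1, -74.6], [57.6, -49.1], [57.9, -23.3], [58.2, 2.7], [58.0, 26.9], [83.3, -74.5], [83.3, -49.9], [83.5, -24.0], [84.0, 1.3], [84.4, 26.3], [109.0, -74.7], [109.4, -50.1], [109.7, -23.9], [109.9, 1.1], [110.1, 27.2], [135.5, -75.5], [135.7, -50.3], [135.8, -24.6], [136.3, 2.6], [135.6, 24.2], [128.1, 33.1], [141.3, 56.4], [161.2, -76.2], [161.5, -51.1], [161.7, -24.9], [162.0, 1.4], [162.4, 26.9], [163.4, 53.7]]
```

```bash
cat > mv.py <<'E'
from fit import *
QF=np.array([.6490,.0918,-.148]); QS=np.array([.5093,-.2820,-.462])
def cur():
    s=telemetry.get_state(); return s,np.array(s['eef_pos']),R.from_quat(s['tcp_rot'])
def down(yaw): # tool y along yaw, z down
    z=np.array([0,0,-1.]);y=np.array([np.cos(yaw),np.sin(yaw),0]);x=np.cross(y,z)
    return R.from_matrix(np.c_[x,y,z])
def platerot(q=QF,dyaw=0):
    Rp,o=Tfix(q); Rp=Rp@R.from_euler('z',dyaw).as_matrix(); return R.from_matrix(np.c_[np.cross(Rp[:,0],-Rp[:,2]),Rp[:,0],-Rp[:,2]])
def platept(X,q=QF):
    Rp,o=Tfix(q); return Rp@np.array(X)+o
def inplate(X,q=QF):
    Rp,o=Tfix(q); return Rp.T@(np.array(X)-o)
def rel(p1,r1,base=None):
    if base is None: s,p0,r0=cur()
    else: p0,r0=base
    d=r0.inv().apply(np.array(p1)-p0); w=(r0.inv()*r1).as_rotvec()
    print('shift',np.round(d/.15,4),'turn',np.round(w/(np.pi/2),4),'| mm',np.round(d*1e3,1),'deg',np.round(np.degrees(w),2)); return d,w
def show():
    s,p,r=cur(); print('t %.2f'%s['time'],'pos',np.round(p,4),'F',np.round(s['contact_force'],1),'M',np.round(s['wrist_torque'],2),'op',round(float(s['opening']),3)); return s,p,r
E
python3 - <<'E'
from mv import *
s,p,r=show()
Rs,o=Tsq(QS); g=Rs@np.array([0,.004,.0])+o; print(g)
rel(g+[0,0,.15],down(QS[2]))
print(p, g)
E
```

```text
t 1.60 pos [ 0.1656 -0.6544  0.2313] F [-0.8 -0.4 -0.2] M [ 0.02  0.02 -0.01] op 1.001
[ 0.51108296 -0.27841935  0.        ]
shift [ 2.8477 -1.8647  0.5423] turn [ 0.     -0.     -0.5481] | mm [ 427.2 -279.7   81.3] deg [  0.    -0.   -49.33]
[ 0.16558924 -0.65435726  0.2313357 ] [ 0.51108296 -0.27841935  0.        ]
```

```bash
python3 -m crank '[[0.3,-0.2,0.06,0,0,-0.09,1],[0.6,-0.4,0.12,0,0,-0.18,1],[0.95,-0.62,0.18,0,0,-0.27,1],[0.95,-0.62,0.18,0,0,-0.27,1],[0.95,-0.62,0.18,0,0,-0.27,1]]' 40
python3 - <<'E'
from mv import *
show()
Rs,o=Tsq(QS); g=Rs@np.array([0,.004,.0])+o
rel(g+[0,0,.13],down(QS[2]))
E
```

```text
time: 2.1
eef_pos: [0.2829, -0.5266, 0.2036]
tcp_rot: [0.943, 0.332, 0.0, -0.001]
contact_force: [-0.7, 0.1, -0.3]
opening: 1.002
t 2.10 pos [ 0.2829 -0.5266  0.2036] F [-0.7  0.1 -0.3] M [-0.01  0.02  0.04] op 1.002
shift [ 2.221  -0.3382  0.4939] turn [-0.0008 -0.0009 -0.2756] | mm [333.2 -50.7  74.1] deg [ -0.07  -0.08 -24.81]
```

```bash
python3 -m crank '[[0.33,-0.05,0.07,0,0,-0.09,1],[0.66,-0.1,0.14,0,0,-0.18,1],[1,-0.15,0.21,0,0,-0.276,1],[1,-0.15,0.21,0,0,-0.276,1],[1,-0.15,0.21,0,0,-0.276,1]]' 40
python3 - <<'E'
from mv import *
show()
Rs,o=Tsq(QS); g=Rs@np.array([0,.004,.0])+o
rel(g+[0,0,.1],down(QS[2]))
E
```

```text
time: 2.6
eef_pos: [0.3846, -0.4183, 0.1729]
tcp_rot: [0.851, 0.525, -0.0, 0.0]
contact_force: [0.1, -0.2, 0.4]
opening: 1.002
t 2.60 pos [ 0.3846 -0.4183  0.1729] F [ 0.1 -0.2  0.4] M [ 0.06 -0.05 -0.01] op 1.002
shift [1.2115 0.3359 0.4848] turn [-0.0001  0.0004 -0.0017] | mm [181.7  50.4  72.7] deg [-0.01  0.04 -0.15]
```

```bash
python3 -m crank '[[0.3,0.1,0.1,0,0,0,1],[0.6,0.2,0.2,0,0,0,1],[1,0.28,0.3,0,0,0,1],[1,0.28,0.3,0,0,0,1],[1,0.28,0.3,0,0,0,1]]' 40
python3 - <<'E'
from mv import *
show()
Rs,o=Tsq(QS); g=Rs@np.array([0,.004,.0])+o
rel(g+[0,0,.06],down(QS[2]))
for c in('side','top'): shot(c,c+'1.png')
a=cv2.imread('pics/side1.png')[250:390,300:460]; b=cv2.imread('pics/top1.png')[140:260,340:460]
cv2.imwrite('pics/m1.png',np.hstack([cv2.resize(a,(400,350),interpolation=3),cv2.resize(b,(350,350),interpolation=3)]))
E
```

```text
time: 3.1
eef_pos: [0.4893, -0.3036, 0.1277]
tcp_rot: [0.851, 0.525, -0.0, 0.0]
contact_force: [-0.5, 0.2, -0.4]
opening: 0.998
t 3.10 pos [ 0.4893 -0.3036  0.1277] F [-0.5  0.2 -0.4] M [-0.03  0.03 -0.04] op 0.998
shift [0.2151 0.0545 0.4512] turn [-0.0002  0.0004 -0.0019] | mm [32.3  8.2 67.7] deg [-0.01  0.03 -0.17]
```

View pics/m1.png

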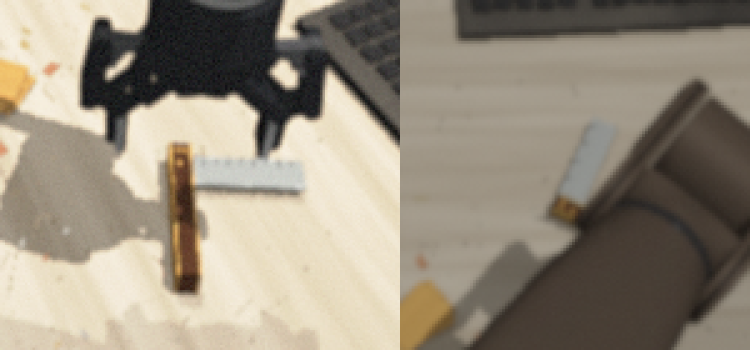

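```bash
python3 -m crank '[[0.215,0.055,0.2,0,0,-0.002,0.45],[0.215,0.055,0.45,0,0,-0.002,0.45],[0.215,0.055,0.65,0,0,-0.002,0.45],[0.215,0.055,0.78,0,0,-0.002,0.45],[0.215,0.055,0.78,0,0,-0.002,0.45],[0.215,0.055,0.78,0,0,-0.002,0.45]]' 40
python3 - <<'E'
from mv import *
show()
Rs,o=Tsq(QS); g=Rs@np.array([0,.004,.0])+o
rel(g+[0,0,.0105],down(QS[2]))
for c in('side','top'): shot(c,c+'2.png')
a=cv2.imread('pics/side2.png')[260:390,300:460]; b=cv2.imread('pics/top2.png')[140:260,340:460]
cv2.imwrite('pics/m2.png',np.hstack([cv2.resize(a,(480,390),interpolation=3),cv2.resize(b,(300,390),interpolation=3)]))
E
```

```text
time: 3.8
eef_pos: [0.5108, -0.2801, 0.0118]
tcp_rot: [0.851, 0.525, 0.0, 0.001]
contact_force: [-0.2, 1.0, 0.3]
opening: 0.457
t 3.80 pos [ 0.5108 -0.2801  0.0118] F [-0.2  1.   0.3] M [0.03 0.01 0.01] op 0.457
shift [ 0.0106 -0.0035  0.0085] turn [ 0.0008  0.0004 -0.0017] | mm [ 1.6 -0.5  1.3] deg [ 0.07  0.03 -0.15]
```

View pics/m2.png

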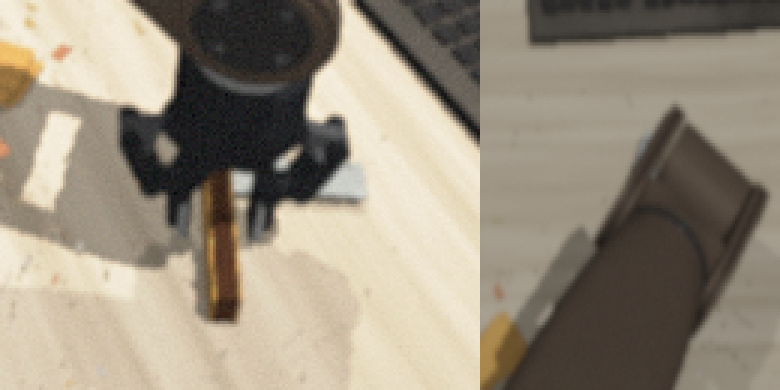

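```bash
python3 -m crank '[[0,0,0,0,0,0,0.1],[0,0,0,0,0,0,0.1],[0,0,0,0,0,0,0.1],[0,0,0,0,0,0,0.1],[0,0,0,0,0,0,0.1],[0,0,0,0,0,0,0.1]]' 45; python3 -m crank '[[0,0,-0.2,0,0,0,0.1],[0,0,-0.5,0,0,0,0.1],[0,0,-0.9,0,0,0,0.1],[0,0,-0.9,0,0,0,0.1],[0,0,-0.9,0,0,0,0.1]]'
python3 - <<'E'
from mv import *
show()
for c in('side','top'): shot(c,c+'3.png')
a=cv2.imread('pics/side3.png')[220:380,320:480]; b=cv2.imread('pics/top3.png')[140:260,340:460]
cv2.imwrite('pics/m3.png',np.hstack([cv2.resize(a,(480,480),interpolation=3),cv2.resize(b,(300,480),interpolation=3)]))
print(platept([.029,-.031,.0105]))
rel(platept([.029,-.031,.0105+.06]),platerot())
E
```

```text
time: 4.5
eef_pos: [0.5121, -0.2792, 0.0128]
tcp_rot: [0.85, 0.527, 0.0, 0.002]
contact_force: [-1.0, -0.9, 7.1]
opening: 0.196
time: 5.0
eef_pos: [0.512, -0.2784, 0.1481]
tcp_rot: [0.85, 0.526, 0.001, 0.002]
contact_force: [-0.1, 0.5, -2.7]
opening: 0.201
t 5.00 pos [ 0.512  -0.2784  0.1481] F [-0.1  0.5 -2.7] M [-0.01  0.01  0.04] op 0.201
[0.5809755  0.07059914 0.06377216]
shift [ 2.2324 -0.7672  0.1741] turn [-0.278   0.0426 -0.197 ] | mm [ 334.9 -115.1   26.1] deg [-25.02   3.84 -17.73]
```

View pics/m3.png

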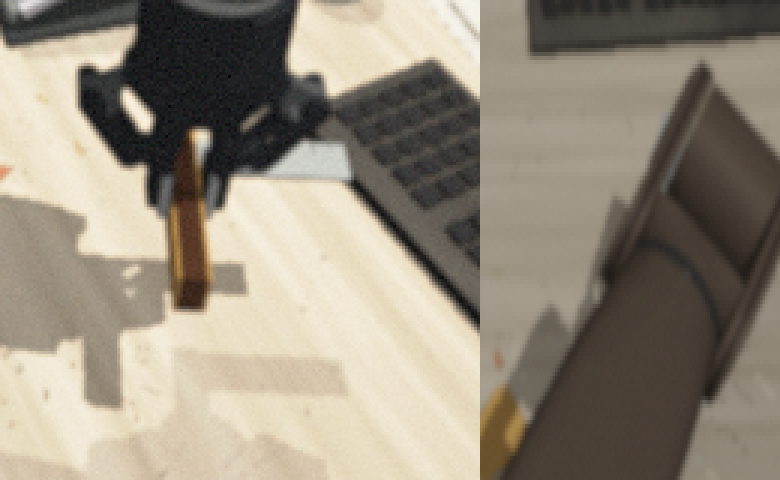

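```bash
python3 -m crank '[[0.3,-0.1,-0.1,-0.08,0.01,-0.06,0.1],[0.6,-0.25,-0.2,-0.16,0.02,-0.12,0.1],[0.95,-0.4,-0.3,-0.2,0.03,-0.14,0.1],[0.95,-0.4,-0.3,-0.2,0.03,-0.14,0.1],[0.95,-0.4,-0.3,-0.2,0.03,-0.14,0.1]]'
python3 - <<'E'
from mv import *
show()
rel(platept([.037,-.031,.0128+.06]),platerot())
E
```

```text
time: 5.6
eef_pos: [0.5194, -0.1215, 0.1883]
tcp_rot: [0.776, 0.611, 0.101, 0.118]
contact_force: [0.3, -0.7, -2.6]
opening: 0.198
t 5.60 pos [ 0.5194 -0.1215  0.1883] F [ 0.3 -0.7 -2.6] M [ 0.04  0.22 -0.  ] op 0.198
shift [ 1.3242 -0.1631  0.418 ] turn [-0.0786  0.0131 -0.055 ] | mm [198.6 -24.5  62.7] deg [-7.08  1.18 -4.95]
```

```bash
python3 -m crank '[[0.3,-0.05,0.0,-0.04,0.007,-0.03,0.1],[0.6,-0.1,0.0,-0.079,0.013,-0.055,0.1],[0.9,-0.16,0.05,-0.079,0.013,-0.055,0.1],[0.98,-0.163,0.1,-0.079,0.013,-0.055,0.1],[0.98,-0.163,0.1,-0.079,0.013,-0.055,0.1],[0.98,-0.163,0.1,-0.079,0.013,-0.055,0.1]]'
python3 - <<'E'
from mv import *
show()
rel(platept([.037,-.031,.0128+.045]),platerot())
E
```

```text
time: 6.2
eef_pos: [0.5375, 0.0228, 0.1692]
tcp_rot: [0.74, 0.636, 0.141, 0.165]
contact_force: [-0.1, -1.0, -2.0]
opening: 0.198
t 6.20 pos [0.5375 0.0228 0.1692] F [-0.1 -1.  -2. ] M [ 0.05  0.36 -0.02] op 0.198
shift [ 0.3589 -0.0282  0.4216] turn [ 0.0012  0.002  -0.0015] | mm [53.8 -4.2 63.2] deg [ 0.11  0.18 -0.14]
```

```bash
python3 -m crank '[[0.3,-0.028,0.2,0.001,0.002,-0.001,0.1],[0.359,-0.028,0.4,0.001,0.002,-0.001,0.1],[0.359,-0.028,0.422,0.001,0.002,-0.001,0.1],[0.359,-0.028,0.422,0.001,0.002,-0.001,0.1],[0.359,-0.028,0.422,0.001,0.002,-0.001,0.1]]'
cat > snap.py <<'E'
from mv import *; from ov import *; import sys
n=sys.argv[1]; 
s,p,r=show(); print('TCP in plate',np.round(inplate(p)*1e3,1))
P={}
for c in('side','top'): P[c]=shot(c,c+n+'.png')
pickle.dump(P,open('P%s.pkl'%n,'wb'))
a=crop(P['side'],290,110,120,120,4); b=crop(P['top'],215,100,120,120,4)
cv2.imwrite('pics/m%s.png'%n,cv2.resize(np.hstack([a,b]),None,fx=.83,fy=.83))
E
python3 snap.py 4
python3 - <<'E'
from mv import *
rel(platept([.037,-.031,.0128]),platerot())
E
```

```text
time: 6.7
eef_pos: [0.5695, 0.072, 0.1129]
tcp_rot: [0.74, 0.636, 0.143, 0.166]
contact_force: [0.0, -0.1, -1.6]
opening: 0.198
t 6.70 pos [0.5695 0.072  0.1129] F [ 0.  -0.1 -1.6] M [0.07 0.34 0.03] op 0.198
TCP in plate [ 39.3 -31.3  59.9]
shift [-0.0006 -0.0199  0.3182] turn [ 0.0043 -0.0003 -0.0013] | mm [-0.1 -3.  47.7] deg [ 0.39 -0.03 -0.11]
```

View pics/m4.png

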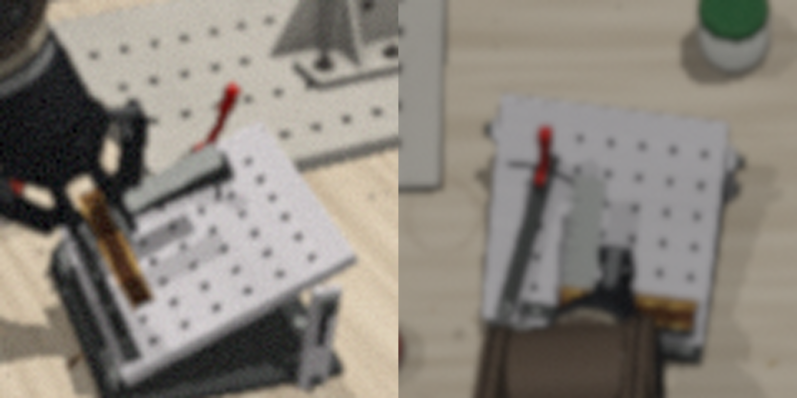

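```bash
python3 -m crank '[[0,-0.02,0.1,0.004,0,0,0.1],[0,-0.02,0.2,0.004,0,0,0.1],[0,-0.02,0.27,0.004,0,0,0.1],[0,-0.02,0.27,0.004,0,0,0.1],[0,-0.02,0.27,0.004,0,0,0.1]]'
python3 - <<'E'
from mv import *
s,p,r=show(); print(np.round(inplate(p)*1e3,1))
rel(platept([.037,-.031,.0128]),platerot())
E
```

```text
time: 7.3
eef_pos: [0.5833, 0.0712, 0.0743]
tcp_rot: [0.74, 0.637, 0.141, 0.163]
contact_force: [0.6, 0.2, -2.2]
opening: 0.2
t 7.30 pos [0.5833 0.0712 0.0743] F [ 0.6  0.2 -2.2] M [0.05 0.37 0.03] op 0.2
[ 35.5 -30.1  19.1]
shift [-0.006   0.0103  0.0423] turn [-0.0012 -0.0005 -0.0005] | mm [-0.9  1.5  6.3] deg [-0.11 -0.05 -0.05]
```

```bash
python3 -m crank '[[0,0,0.014,0,0,0,0.1],[0,0,0.027,0,0,0,0.1],[0,0,0.027,0,0,0,0.1]]'; python3 -m crank '[[0,0,0.007,0,0,0,0.1],[0,0,0.013,0,0,0,0.1],[0,0,0.013,0,0,0,0.1]]';python3 - <<'E'
from mv import *
s,p,r=show(); print(np.round(inplate(p)*1e3,1)); print('F plate',Tfix(QF)[0].T@s['contact_force'])
E
```

```text
time: 7.6
eef_pos: [0.5848, 0.0712, 0.0702]
tcp_rot: [0.74, 0.638, 0.141, 0.163]
contact_force: [-0.6, 0.1, -2.9]
opening: 0.19
time: 7.9
eef_pos: [0.5855, 0.0711, 0.0688]
tcp_rot: [0.74, 0.638, 0.141, 0.163]
contact_force: [-5.6, 0.6, 4.1]
opening: 0.2
t 7.90 pos [0.5855 0.0711 0.0688] F [-5.6  0.6  4.1] M [ 0.06  0.66 -0.05] op 0.2
[ 35.1 -29.8  13.2]
F plate [-3.33706149 -0.25431561  6.12241314]
```

```bash
python3 -m crank '[[0,-0.01,-0.006,0,0,0,0.1],[0,-0.02,-0.006,0,0,0,0.1],[0,-0.03,-0.006,0,0,0,0.1],[0,-0.03,-0.006,0,0,0,0.1]]'
cat > st.py <<'E'
from mv import *
s,p,r=show(); print('plate',np.round(inplate(p)*1e3,1)); print('F plate',np.round(Tfix(QF)[0].T@(np.array(s['contact_force'])-[0.2,0,-2.5]),1),'M plate',np.round(Tfix(QF)[0].T@(np.array(s['wrist_torque'])),2))
E
python3 st.py;  python3 -m crank '[[0,-0.007,0,0,0,0,0.1],[0,-0.007,0,0,0,0,0.1]]'; python3 st.py
```

```text
time: 8.3
eef_pos: [0.5806, 0.0717, 0.0667]
tcp_rot: [0.74, 0.638, 0.14, 0.162]
contact_force: [-0.3, -0.7, -2.1]
opening: 0.199
t 8.30 pos [0.5806 0.0717 0.0667] F [-0.3 -0.7 -2.1] M [0.12 0.39 0.01] op 0.199
plate [ 29.8 -30.   13.3]
F plate [-0.2 -0.8  0.6] M plate [ 0.06  0.41 -0.01]
time: 8.5
eef_pos: [0.58, 0.0718, 0.0665]
tcp_rot: [0.74, 0.638, 0.141, 0.162]
contact_force: [-0.6, 0.2, -2.1]
opening: 0.204
t 8.50 pos [0.58   0.0718 0.0665] F [-0.6  0.2 -2.1] M [0.13 0.37 0.05] op 0.204
plate [ 29.1 -29.9  13.5]
F plate [-0.6  0.1  0.7] M plate [0.09 0.39 0.01]
```

```bash
python3 -m crank '[[0,-0.007,0,0,0,0,0.1],[0,-0.007,0,0,0,0,0.1]]'; python3 st.py|tail -2;  python3 -m crank '[[0,-0.007,0,0,0,0,0.1],[0,-0.007,0,0,0,0,0.1]]'; python3 st.py|tail -2
```

```text
time: 8.7
eef_pos: [0.5791, 0.072, 0.0662]
tcp_rot: [0.74, 0.638, 0.141, 0.163]
contact_force: [1.0, 0.5, -2.9]
opening: 0.193
plate [ 28.2 -29.9  13.5]
F plate [ 0.5  0.6 -0.7] M plate [-0.    0.36 -0.03]
time: 8.9
eef_pos: [0.5789, 0.0721, 0.0663]
tcp_rot: [0.74, 0.637, 0.141, 0.163]
contact_force: [2.4, -0.3, -2.6]
opening: 0.199
plate [ 28.  -29.9  13.8]
F plate [ 2.  0. -1.] M plate [ 0.02  0.17 -0.08]
```

```bash
python3 -m crank '[[0,-0.007,0.003,0,0,0,0.1],[0,-0.007,0.003,0,0,0,0.1]]'; python3 st.py|tail -2;  python3 -m crank '[[0,-0.007,0,0,0,0,0.1],[0,-0.007,0,0,0,0,0.1]]'; python3 st.py|tail -2
```

```text
time: 9.1
eef_pos: [0.579, 0.0721, 0.0663]
tcp_rot: [0.74, 0.637, 0.142, 0.164]
contact_force: [2.8, 0.2, -0.2]
opening: 0.198
plate [ 28.  -29.8  13.7]
F plate [3.3 0.6 1. ] M plate [-0.07 -0.28 -0.09]
time: 9.3
eef_pos: [0.5788, 0.0721, 0.0662]
tcp_rot: [0.739, 0.637, 0.143, 0.165]
contact_force: [6.2, -2.1, -1.9]
opening: 0.198
plate [ 27.9 -29.8  13.7]
F plate [ 5.9 -1.2 -2. ] M plate [-0.09 -0.65 -0.04]
```

```bash
python3 -m crank '[[0.04,0.003,0.003,0,0,0,0.1],[0.08,0.003,0.003,0,0,0,0.1],[0.12,0.003,0.003,0,0,0,0.1],[0.16,0.003,0.003,0,0,0,0.1],[0.2,0.003,0.003,0,0,0,0.1],[0.2,0.003,0.003,0,0,0,0.1]]'; python3 snap.py 5;python3 st.py|tail -2
```

```text
time: 9.9
eef_pos: [0.5836, 0.1022, 0.066]
tcp_rot: [0.739, 0.637, 0.143, 0.164]
contact_force: [4.9, -1.3, -0.7]
opening: 0.197
t 9.90 pos [0.5836 0.1022 0.066 ] F [ 4.9 -1.3 -0.7] M [-0.13 -0.58 -0.12] op 0.197
TCP in plate [28.   0.6 13.4]
plate [28.   0.6 13.4]
F plate [ 5.7  1.  -0.6] M plate [ 0.04 -0.66 -0.09]
```

View pics/m5.png

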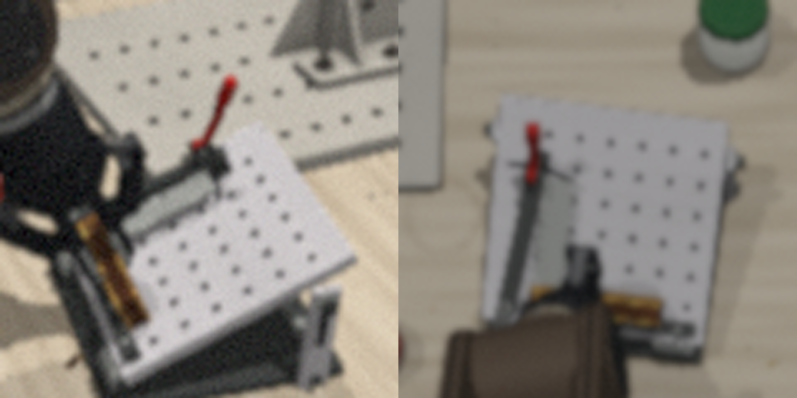

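```bash
python3 -m crank '[[0.03,0,0.003,0,0,0,0.1],[0.06,0,0.003,0,0,0,0.1],[0.06,0,0.003,0,0,0,0.1]]';python3 st.py|tail -2; python3 -m crank '[[0.01,0,0,0,0,0,0.1],[0.01,0,0,0,0,0,0.1]]'; python3 st.py|tail -2
```

```text
time: 10.3
eef_pos: [0.5849, 0.1103, 0.0658]
tcp_rot: [0.739, 0.637, 0.142, 0.164]
contact_force: [2.9, -4.3, 3.2]
opening: 0.199
plate [28.1  8.8 13.2]
F plate [ 5.4 -3.9  3.8] M plate [-0.66 -0.53 -0.13]
time: 10.5
eef_pos: [0.585, 0.1114, 0.0658]
tcp_rot: [0.739, 0.637, 0.142, 0.164]
contact_force: [2.7, -5.9, 3.0]
opening: 0.197
plate [28.   9.9 13.2]
F plate [ 5.3 -5.5  3.6] M plate [-0.88 -0.49 -0.06]
```

```bash
python3 -m crank '[[0.007,0,0,0,0,0,0.1],[0.007,0,0,0,0,0,0.1]]';python3 st.py|tail -2; python3 -m crank '[[0.007,0,0,0,0,0,0.1],[0.007,0,0,0,0,0,0.1]]'; python3 st.py|tail -2; python3 snap.py 6
python3 - <<'E'
from ov import *
P=pickle.load(open('P6.pkl','rb'))
q=[.6490,.0918,-.148]
p=P['side'];im=crop(p,290,125,130,115,5)
p=P['top'];im2=crop(p,220,115,75,100,5)
cv2.imwrite('pics/z6.png',cv2.resize(np.hstack([im[:500],im2]),None,fx=.78,fy=.78))
E
```

```text
time: 10.7
eef_pos: [0.5851, 0.1123, 0.0658]
tcp_rot: [0.739, 0.637, 0.142, 0.164]
contact_force: [2.2, -5.6, 2.2]
opening: 0.198
plate [28.  10.9 13.2]
F plate [ 4.5 -5.2  3.1] M plate [-0.94 -0.57 -0.07]
time: 10.9
eef_pos: [0.5853, 0.1133, 0.0658]
tcp_rot: [0.739, 0.637, 0.142, 0.164]
contact_force: [2.8, -5.0, 3.8]
opening: 0.196
plate [28.1 11.8 13.2]
F plate [ 5.7 -4.6  4.3] M plate [-0.99 -0.55 -0.16]
t 10.90 pos [0.5853 0.1133 0.0658] F [ 2.8 -5.   3.8] M [-0.9  -0.42 -0.56] op 0.196
TCP in plate [28.1 11.8 13.2]
```

View pics/z6.png

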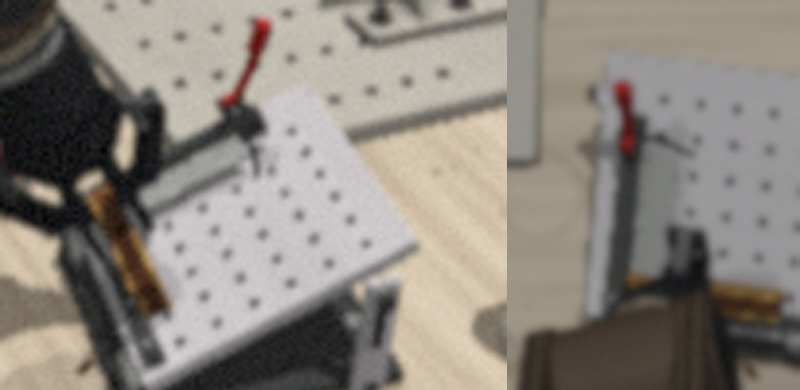

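```bash
for i in 1 2 3; do python3 -m crank '[[0.006,0,0,0,0,0,0.1],[0.006,0,0,0,0,0,0.1]]' >/dev/null;python3 st.py|tail -2; done
```

```text
plate [28.  12.7 13.2]
F plate [ 5.4 -5.7  4. ] M plate [-0.99 -0.58 -0.05]
plate [28.1 13.6 13.2]
F plate [ 5.  -4.9  3.3] M plate [-1.04 -0.58 -0.16]
plate [28.1 14.5 13.2]
F plate [ 5.6 -6.2  3.3] M plate [-0.98 -0.61 -0.07]
```

```bash
python3 -m crank '[[0.004,0,0,0,0,0,0.1],[0.004,0,0,0,0,0,0.1]]' >/dev/null;python3 st.py|tail -2; python3 -m crank '[[0.004,0,0,0,0,0,0.1],[0.004,0,0,0,0,0,0.1]]' >/dev/null;python3 st.py|tail -2; python3 snap.py 7
python3 - <<'E'
from ov import *
P=pickle.load(open('P7.pkl','rb'))
p=P['side'];im=crop(p,310,130,70,60,8)
p=P['top'];im2=crop(p,225,120,45,60,8)
cv2.imwrite('pics/z7.png',cv2.resize(np.hstack([im,im2]),None,fx=.85,fy=.85))
E
```

```text
plate [28.  14.5 13.2]
F plate [ 4.7 -9.   4.8] M plate [-1.4  -0.65 -0.12]
plate [28.1 14.5 13.2]
F plate [  5.5 -10.7   5.1] M plate [-1.78 -0.67 -0.12]
t 12.00 pos [0.5857 0.1159 0.0658] F [  1.5 -11.    4.5] M [-1.65 -0.43 -0.86] op 0.201
TCP in plate [28.1 14.5 13.2]
```

View pics/z7.png

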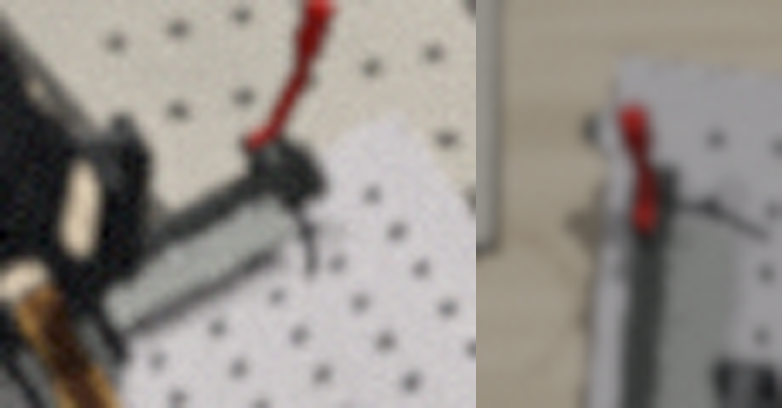

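```bash
python3 -m crank '[[0,-0.007,0,0,0,0,0.1],[0,-0.014,0,0,0,0,0.1],[0,-0.014,0,0,0,0,0.1],[0,-0.014,0,0,0,0,0.1]]' 20 >/dev/null;python3 st.py
python3 - <<'E'
from mv import *
s,p,r=cur(); print(np.degrees((platerot().inv()*r).as_rotvec()))
E
```

```text
t 12.50 pos [0.5856 0.116  0.0658] F [  7.2 -12.7   1. ] M [-1.81 -1.07 -0.85] op 0.201
plate [28.  14.5 13.2]
F plate [  9.5 -11.5  -0.6] M plate [-1.84 -1.33 -0.08]
[-0.25159586 -0.06000706 -0.00487299]
```

```bash
python3 -m crank '[[0,0,0.006,0,0,0.006,0.1],[0,0,0.006,0,0,0.011,0.1],[0,0,0.006,0,0,0.011,0.1]]' >/dev/null;python3 st.py; python3 -m crank '[[0,0,0,0,0,-0.011,0.1],[0,0,0,0,0,-0.022,0.1],[0,0,0,0,0,-0.022,0.1]]' >/dev/null;python3 st.py;  python3 -m crank '[[0,0,0,0,0,0.011,0.1],[0,0,0,0,0,0.011,0.1]]' >/dev/null;python3 st.py
```

```text
t 12.80 pos [0.5857 0.1159 0.0658] F [  1.8 -12.9   9.3] M [-2.14 -0.56 -0.36] op 0.199
plate [28.  14.5 13.2]
F plate [  8.1 -12.5   9.2] M plate [-2.   -0.87  0.53]
t 13.10 pos [0.586 0.116 0.066] F [  1.5 -12.4   7.6] M [-1.77 -0.72 -1.26] op 0.199
plate [28.4 14.7 13.2]
F plate [  7.1 -12.1   7.9] M plate [-2.02 -0.97 -0.45]
t 13.30 pos [0.5858 0.1161 0.0658] F [  1.9 -12.    8.6] M [-1.9  -0.62 -0.91] op 0.193
plate [28.1 14.7 13.2]
F plate [  7.8 -11.6   8.6] M plate [-2.01 -0.89 -0.07]
```

```bash
python3 -m crank '[[-0.007,0.006,-0.004,0,0,0,0.1],[-0.013,0.010,-0.006,0,0,0,0.1],[-0.013,0.010,-0.006,0,0,0,0.1]]' >/dev/null;python3 st.py; python3 -m crank '[[0,0,0,0,0,0,0.22],[0,0,0,0,0,0,0.24],[0,0,0,0,0,0,0.28],[0,0,0,0,0,0,0.32],[0,0,0,0,0,0,0.35],[0,0,0,0,0,0,0.35]]' >/dev/null;python3 st.py
```

```text
t 13.60 pos [0.5857 0.1159 0.0658] F [ 4.4 -2.6  2.2] M [-0.47 -0.67 -0.23] op 0.192
plate [28.  14.5 13.2]
F plate [ 6.1 -2.   2.4] M plate [-0.43 -0.74 -0.05]
t 14.20 pos [0.5819 0.1166 0.0623] F [ 0.6 -0.4  0.1] M [ 0.06  0.23 -0.01] op 0.352
plate [23.  14.6 11.7]
F plate [ 1.5 -0.3  2.1] M plate [ 0.02  0.24 -0.02]
```

```bash
python3 -m crank '[[0,0.033,-0.02,0,0,0,0.36],[0,0.033,-0.04,0,0,0,0.36],[0,0.033,-0.12,0,0,0,0.4],[0,0.033,-0.3,0,0,0,0.4],[0,0.033,-0.5,0,0,0,0.4],[0,0.033,-0.7,0,0,0,0.4]]' >/dev/null; python3 snap.py 8;python3 - <<'E'
from ov import *
P=pickle.load(open('P8.pkl','rb'))
p=P['side'];im=crop(p,300,130,75,80,6)
p=P['top'];im2=crop(p,225,120,60,80,6)
cv2.imwrite('pics/z8.png',cv2.resize(np.hstack([im,im2]),None,fx=.95,fy=.95))
E
```

```text
t 14.80 pos [0.5433 0.1222 0.1625] F [-0.3  0.4  0.2] M [ 0.03  0.24 -0.02] op 0.401
TCP in plate [ 30.   14.5 119. ]
```

View pics/z8.png

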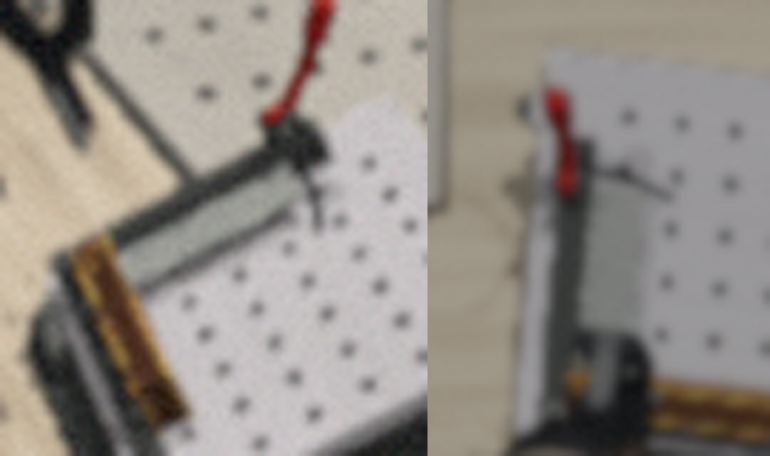

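```bash
cat > hov.py <<'E'
from ov import *; import sys
n,b,l,o=sys.argv[1],float(sys.argv[2]),float(sys.argv[3]),sys.argv[4]
P=pickle.load(open('P%s.pkl'%n,'rb'))
q=[.6482,.0923,-.148]
ims=[]
for c,x0,y0,w,h in(('side',300,130,80,80),('top',225,120,70,80)):
    p=P[c];im=crop(p,x0,y0,w,h,6);off=np.array([x0,y0])
    T=Tfix(q);Ts=stopT(T,b)
    lines(im,p,Ts,box(-.008,.134,-.007,.007,.001,.021),off,6,(255,0,255))
    if len(sys.argv)>5:
        Tq=(T[0],T[0]@np.array([.029,.010,0])+T[1])
        lines(im,p,Tq,box(-.009,.009,-.055,.055,0,.03),off,6,(0,255,0)); lines(im,p,Tq,box(.009,.099,.029,.055,.0105,.0135),off,6,(255,255,0))
    lines(im,p,T,box(0,.19,-.095,.095,-.012,0),off,6,(0,255,0))
    e=0.8727-l; pin=np.array([.118,0,.031]); tip=pin+R.from_euler('y',-e).apply([.0598,0,.005])
    lines(im,p,Ts,[(pin,tip)],off,6,(255,0,0)); ims.append(im)
cv2.imwrite('pics/%s.png'%o,cv2.resize(np.hstack(ims),None,fx=.88,fy=.88))
E
python3 hov.py 8 0 0.1 y8 s
```

```text
(no output)
```

View pics/y8.png

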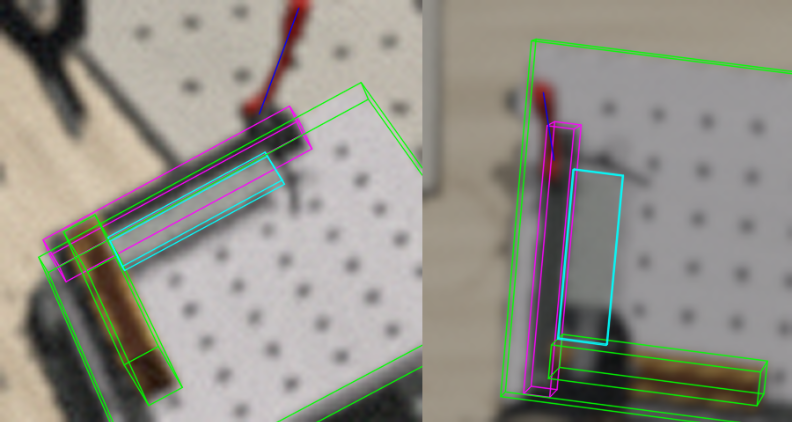

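Run:
```python
from mv import *
show()
rel(platept([.1735,.072,.108]),platerot())
```

```text
t 14.90 pos [0.5457 0.1229 0.1669] F [1.1 0.4 0.7] M [ 0.05  0.17 -0.02] op 0.401
shift [0.377  0.9294 0.0999] turn [ 0.004  -0.0022 -0.0004] | mm [ 56.5 139.4  15. ] deg [ 0.36 -0.19 -0.03]
```

```bash
python3 -m crank '[[0.1,0.25,0,0.004,-0.002,0,0.2],[0.2,0.5,0,0.004,-0.002,0,0],[0.3,0.75,0,0.004,-0.002,0,0],[0.377,0.93,0.03,0.004,-0.002,0,0],[0.377,0.93,0.05,0.004,-0.002,0,0],[0.377,0.93,0.05,0.004,-0.002,0,0]]' >/dev/null; python3 snap.py 9
python3 - <<'E'
from mv import *
rel(platept([.1735,.072,.090]),platerot())
E
```

```text
t 15.50 pos [0.6801 0.1587 0.2111] F [-0.6 -0.3  0.4] M [-0.03  0.24 -0.01] op 0.0
TCP in plate [168.4  70.8 108.1]
shift [0.0102 0.0419 0.1214] turn [-0.008   0.002  -0.0001] | mm [ 1.5  6.3 18.2] deg [-0.72  0.18 -0.01]
```

View pics/m9.png

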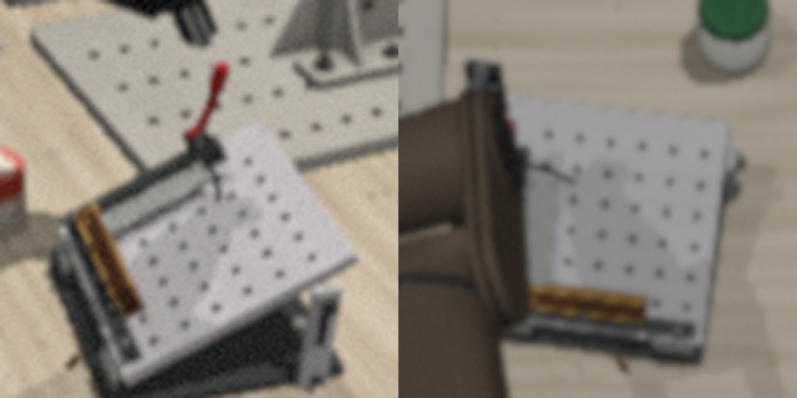

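Run:
```python
from mv import *
P=pickle.load(open('P9.pkl','rb'))
s,p,r=cur()
u=proj(P['side'],[platept([.1684,.0708,.1081]),platept([.1735,.072,.0762])]); print((u-[290,110])*3.32)
for c in P:
    print(c,finder.pinpoint('lever_tip',shot(c))[:1])
```

```text
[[201.2768811   41.66535879]
 [220.68640822  69.5723124 ]]
side [{'location': [131.3, 354.5], 'confidence': 0.51}]
top [{'location': [194.9, 275.9], 'confidence': 0.26}]
```

```bash
python3 -m crank '[[0.01,0.042,0.08,-0.008,0.002,0,0],[0.01,0.042,0.121,-0.008,0.002,0,0],[0.01,0.042,0.145,-0.008,0.002,0,0],[0.01,0.06,0.168,-0.008,0.002,0,0],[0.01,0.085,0.205,-0.008,0.002,0,0],[0.01,0.109,0.243,-0.008,0.002,0,0],[0.01,0.128,0.278,-0.008,0.002,0,0],[0.01,0.147,0.313,-0.008,0.002,0,0],[0.01,0.147,0.313,-0.008,0.002,0,0]]' ; python3 snap.py 10; python3 st.py; python3 hov.py 10 0 0.47 y10 s
```

```text
time: 16.7
eef_pos: [0.7237, 0.1542, 0.1826]
tcp_rot: [0.739, 0.636, 0.146, 0.168]
contact_force: [2.4, 0.4, 4.0]
opening: -0.001
t 16.70 pos [0.7237 0.1542 0.1826] F [2.4 0.4 4. ] M [-0.05 -0.37 -0.03] op -0.001
TCP in plate [196.   72.7  63.8]
t 16.80 pos [0.7219 0.1544 0.1814] F [ 0.9 -0.1  2.4] M [ 0.03 -0.03  0.  ] op -0.002
plate [193.9  72.7  63.4]
F plate [2.7 0.  4.1] M plate [ 0.03 -0.03 -0.01]
```

View pics/y10.png

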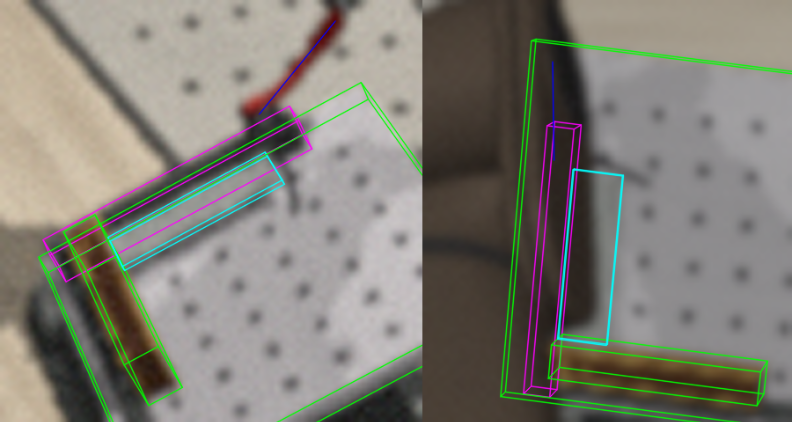

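```bash
python3 -m crank '[[0,0,0.03,0,0,0,0],[0,0,0.06,0,0,0,0],[0,0,0.09,0,0,0,0],[0,0,0.11,0,0,0,0],[0,0,0.13,0,0,0,0],[0,0,0.13,0,0,0,0]]' ; python3 st.py
```

```text
time: 17.4
eef_pos: [0.7275, 0.1534, 0.161]
tcp_rot: [0.74, 0.637, 0.142, 0.164]
contact_force: [-3.1, -0.1, 4.2]
opening: -0.004
t 17.40 pos [0.7275 0.1534 0.161 ] F [-3.1 -0.1  4.2] M [0.05 0.34 0.  ] op -0.004
plate [190.4  72.5  42.5]
F plate [-0.1 -0.6  7.5] M plate [0.   0.34 0.  ]
```

```bash
python3 -m crank '[[0,0.01,0.01,0,0,0,0],[0,0.01,0.01,0,0,0,0]]' >/dev/null; python3 st.py|tail -2;python3 -m crank '[[0,0,0.01,0,0,0,0],[0,0,0.01,0,0,0,0]]' >/dev/null; python3 st.py|tail -2; python3 -m crank '[[0,0,0.01,0,0,0,0],[0,0,0.01,0,0,0,0]]' >/dev/null; python3 st.py|tail -2; python3 snap.py 11; python3 hov.py 11 0 0.87 y11 s
```

```text
plate [190.7  72.6  41.7]
F plate [-4.7 -0.7 14.1] M plate [-0.12  1.12  0.03]
plate [190.8  72.7  41.2]
F plate [-5.9 -1.8 18.5] M plate [-0.25  1.45  0.04]
plate [191.   72.8  40.8]
F plate [-9.1 -2.4 24.4] M plate [-0.3   1.79 -0.01]
t 18.00 pos [0.7288 0.1535 0.1597] F [-18.5   0.4  15.8] M [-0.    1.81 -0.13] op 0.002
TCP in plate [191.   72.8  40.8]
```

View pics/y11.png

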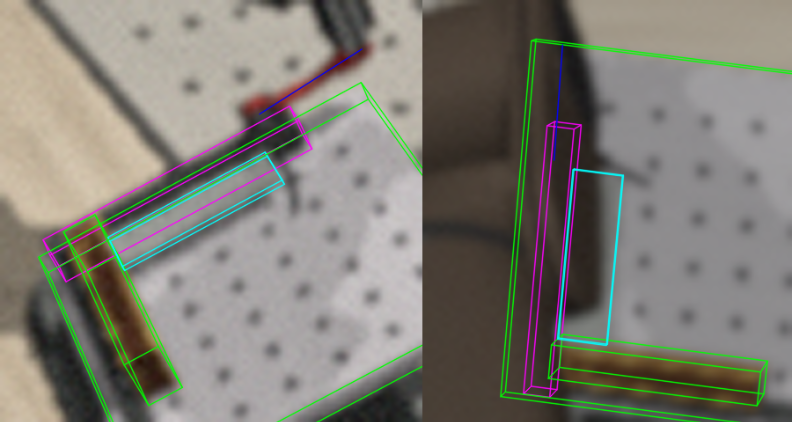

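```bash
python3 -m crank '[[0,0,-0.02,0,0,0,0],[0,0,-0.04,0,0,0,0],[0,0,-0.2,0,0,0,0],[0,0,-0.4,0,0,0,0],[0,-0.2,-0.55,0,0,0,0.2],[0,-0.5,-0.6,0,0,0,0.4],[0,-0.8,-0.6,0,0,0,0.5],[0,-0.8,-0.6,0,0,0,0.5]]' >/dev/null; python3 snap.py 12; python3 hov.py 12 0 0.87 y12 s;python3 - <<'E'
from ov import *
P=pickle.load(open('P12.pkl','rb'))
p=P['side'];im=crop(p,300,130,80,80,6)
p=P['top'];im2=crop(p,225,120,60,80,6)
cv2.imwrite('pics/z12.png',cv2.resize(np.hstack([im,im2]),None,fx=.95,fy=.95))
E
```

```text
t 18.90 pos [0.5765 0.1741 0.1789] F [-1.   0.2 -0.9] M [0.06 0.19 0.03] op 0.495
TCP in plate [ 59.8  70.8 123.1]
```

View pics/y12.png

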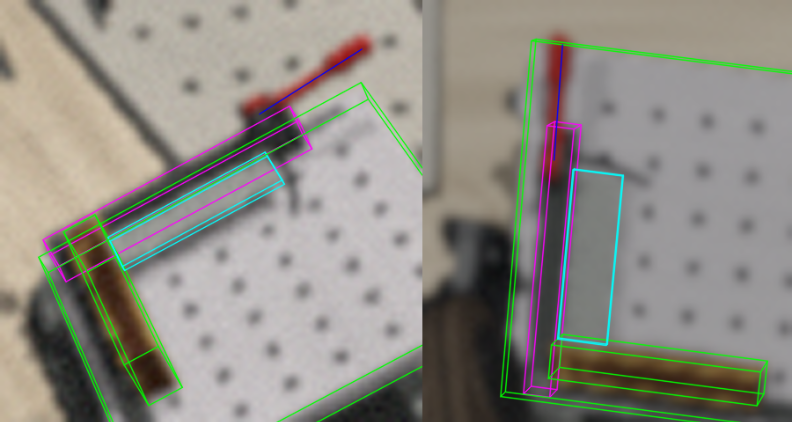

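View pics/z12.png

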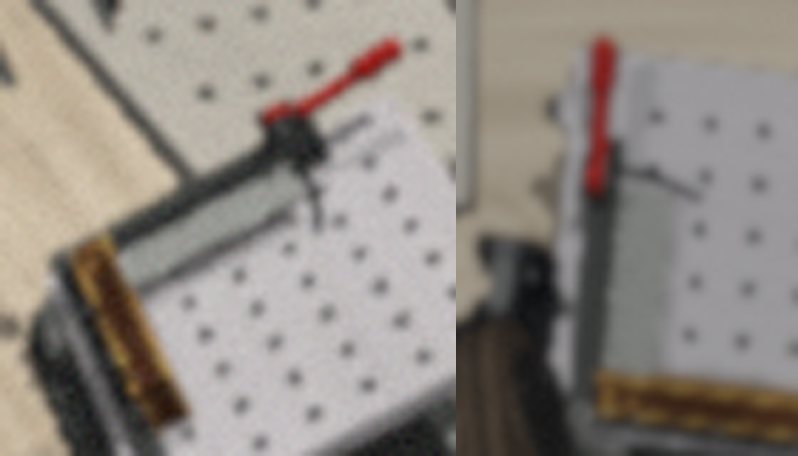

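```bash
cat > ang.py <<'E'
from edge import *; import sys
P=pickle.load(open('P%s.pkl'%sys.argv[1],'rb')); q=[.6482,.0923,-.148]
T=Tfix(q)
def meas(c,segA,segB,z,sign,thr=1):
    p=P[c];G=gray(p);Rp,o=T
    out=[]
    for t in np.linspace(.05,.95,24):
        A=np.array(segA)*(1-t)+np.array(segB)*t
        ys=np.arange(-.006,.00601,.0005)
        u=proj(p,[Rp@(A+[0,d,0])+o for d in ys]); pr=map_coordinates(G,[u[:,1],u[:,0]],order=1)
        g=np.gradient(pr)*sign;k=g.argmax()
        if g[k]>thr and 0<k<len(g)-1:
            dd=(g[k+1]-g[k-1])/2/(2*g[k]-g[k+1]-g[k-1]); out.append((A[0],A[1]+ys[k]+dd*.0005))
    out=np.array(out); 
    for _ in range(3):
        m,b=np.polyfit(out[:,0],out[:,1],1); r=out[:,1]-m*out[:,0]-b; out=out[abs(r)<2.5*max(r.std(),2e-4)]
    return round(m,4),round(b*1e3,2),len(out),round(r.std()*1e3,2)
for c in('top','side'):
    print(c,'stop left top edge',meas(c,(.035,.079,.021),(.115,.079,.021),.021,+1))
    print(c,'stop right/blade',meas(c,(.045,.065,.021),(.115,.065,.021),.021,-1))
    print(c,'blade inner edge',meas(c,(.045,.039,.0135),(.125,.039,.0135),.0135,-1,.3))
    print(c,'plate right edge',meas(c,(.03,-.095,0),(.18,-.095,0),0,+1))
E
python3 ang.py 12
```

```text
top stop left top edge (np.float64(0.0395), np.float64(74.68), 23, np.float64(0.55))
top stop right/blade (np.float64(-0.0036), np.float64(63.11), 24, np.float64(0.65))
top blade inner edge (np.float64(0.0189), np.float64(32.95), 15, np.float64(1.08))
top plate right edge (np.float64(-0.0046), np.float64(-94.77), 24, np.float64(0.96))
side stop left top edge (np.float64(-0.0157), np.float64(78.16), 23, np.float64(0.98))Traceback (most recent call last):
  File "ang.py", line 20, in <module>
    print(c,'stop right/blade',meas(c,(.045,.065,.021),(.115,.065,.021),.021,-1))
                               ~~~~^^^^^^^^^^^^^^^^^^^^^^^^^^^^^^^^^^^^^^^^^^^^^
  File "ang.py", line 16, in meas
    m,b=np.polyfit(out[:,0],out[:,1],1); r=out[:,1]-m*out[:,0]-b; out=out[abs(r)<2.5*max(r.std(),2e-4)]
                   ~~~^^^^^
IndexError: too many indices for array: array is 1-dimensional, but 2 were indexed
```

Run:
```python
from mv import *
show(); rel(platept([.0281,.0145,.065]),platerot())
```

```text
t 19.00 pos [0.5842 0.1744 0.186 ] F [ 0.4 -0.8  1.6] M [ 0.01  0.2  -0.  ] op 0.504
shift [-0.3838 -0.2776  0.4095] turn [-0.0003  0.      0.0005] | mm [-57.6 -41.6  61.4] deg [-0.03  0.    0.05]
```

```bash
python3 -m crank '[[-0.2,-0.14,0.1,0,0,0,0.42],[-0.384,-0.278,0.25,0,0,0,0.42],[-0.384,-0.278,0.41,0,0,0,0.42],[-0.384,-0.278,0.41,0,0,0,0.42],[-0.384,-0.278,0.41,0,0,0,0.42]]' >/dev/null; python3 st.py
python3 - <<'E'
from mv import *
rel(platept([.0281,.0145,.0135]),platerot())
E
```

```text
t 19.50 pos [0.5683 0.119  0.1164] F [0.2 0.2 0.8] M [0.02 0.18 0.  ] op 0.422
plate [33.4 15.  66.5]
F plate [1.4 0.2 3. ] M plate [-0.    0.18  0.01]
shift [-0.0035 -0.0374  0.3531] turn [ 0.0033 -0.0006 -0.0008] | mm [-0.5 -5.6 53. ] deg [ 0.3  -0.06 -0.07]
```

```bash
python3 -m crank '[[0,0,0,0,0,0,0.42],[0,0,0,0,0,0,0.42]]' >/dev/null; python3 st.py
python3 - <<'E'
from mv import *
rel(platept([.0281,.0145,.0135]),platerot())
E
```

```text
t 19.70 pos [0.568  0.1197 0.1173] F [-0.   1.1 -0.1] M [ 0.02  0.22 -0.02] op 0.419
plate [33.4 15.6 67.5]
F plate [0.7 1.1 2.4] M plate [-0.02  0.22 -0.01]
shift [-0.0081 -0.0378  0.3599] turn [ 0.0044 -0.0012 -0.0001] | mm [-1.2 -5.7 54. ] deg [ 0.4  -0.11 -0.01]
```

```bash
python3 -m crank '[[-0.008,-0.037,0.1,0.004,0,0,0.42],[-0.008,-0.037,0.2,0.004,0,0,0.42],[-0.008,-0.037,0.26,0.004,0,0,0.42],[-0.008,-0.037,0.26,0.004,0,0,0.42]]' >/dev/null; python3 st.py
python3 - <<'E'
from mv import *
rel(platept([.0281,.0145,.0135]),platerot())
E
```

```text
t 20.10 pos [0.5777 0.1165 0.077 ] F [0.3 0.2 0.7] M [0.01 0.13 0.04] op 0.415
plate [25.5 13.9 26.7]
F plate [1.4 0.2 2.9] M plate [0.01 0.13 0.04]
shift [0.0039 0.0174 0.0881] turn [-0.0024 -0.0005 -0.    ] | mm [ 0.6  2.6 13.2] deg [-0.21 -0.05 -0.  ]
```

```bash
python3 -m crank '[[0.004,0.017,0.04,-0.002,0,0,0.42],[0.004,0.017,0.08,-0.002,0,0,0.42],[0.004,0.017,0.08,-0.002,0,0,0.42]]' >/dev/null; python3 st.py
python3 - <<'E'
from mv import *
rel(platept([.0281,.0145,.0135]),platerot())
E
```

```text
t 20.40 pos [0.5851 0.1158 0.0673] F [ 0.6 -0.3 -1.6] M [ 0.02  0.19 -0.03] op 0.423
plate [28.2 14.3 14.8]
F plate [ 0.8 -0.2  0.6] M plate [-0.01  0.19 -0.02]
shift [ 0.0011 -0.0006  0.0086] turn [-0.0001 -0.0005 -0.0003] | mm [ 0.2 -0.1  1.3] deg [-0.01 -0.04 -0.02]
```

Well centred; grip and lift.

```bash
python3 -m crank '[[0,0,0,0,0,0,0.3],[0,0,0,0,0,0,0.2],[0,0,0,0,0,0,0.1],[0,0,0,0,0,0,0.1],[0,0,0,0,0,0,0.1]]' 45 >/dev/null; python3 st.py; python3 -m crank '[[-0.004,0.004,-0.01,0,0,0,0.1],[-0.01,0.01,-0.04,0,0,0,0.1],[-0.03,0.03,-0.15,0,0,0,0.1],[-0.06,0.05,-0.4,0,0,0,0.1],[-0.06,0.05,-0.6,0,0,0,0.1],[-0.06,0.05,-0.6,0,0,0,0.1]]' >/dev/null; python3 st.py; python3 snap.py 13
```

```text
t 20.90 pos [0.585  0.1159 0.0679] F [-3.7  0.5  3.7] M [ 0.01  0.45 -0.08] op 0.195
plate [28.3 14.4 15.4]
F plate [-0.9 -0.1  7.3] M plate [-0.09  0.45 -0.05]
t 21.50 pos [0.5544 0.1118 0.157 ] F [ 0.8  0.5 -1.6] M [ 0.08  0.35 -0.03] op 0.196
plate [ 39.1   5.8 108.7]
F plate [0.9 0.6 0.5] M plate [ 0.02  0.36 -0.04]
t 21.50 pos [0.5544 0.1118 0.157 ] F [ 0.8  0.5 -1.6] M [ 0.08  0.35 -0.03] op 0.196
TCP in plate [ 39.1   5.8 108.7]
```

View pics/m13.png

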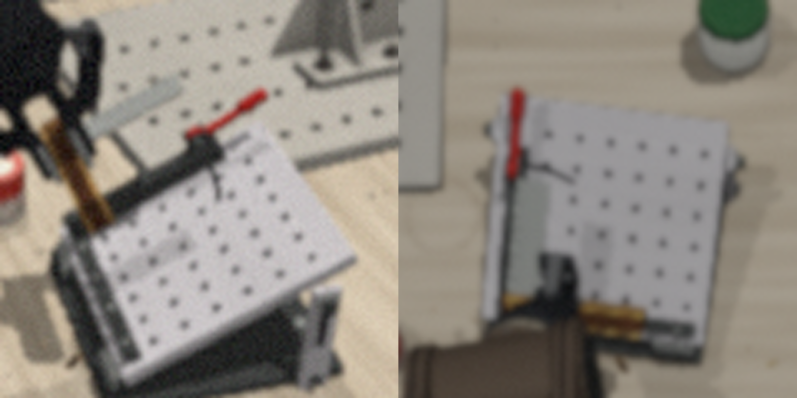

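Run:
```python
from mv import *
show(); rel([.512,-.279,.16],down(-.46))
```

```text
t 21.60 pos [0.5526 0.1114 0.1524] F [-0.6  0.1 -2.4] M [0.08 0.42 0.02] op 0.202
shift [-2.6142e+00  1.2760e-01  7.0000e-04] turn [ 0.2759 -0.0441  0.1953] | mm [-3.921e+02  1.910e+01  1.000e-01] deg [24.83 -3.97 17.58]
```

```bash
python3 -m crank '[[-0.3,0,-0.1,0,0,0,0.1],[-0.6,0,-0.2,0,0,0,0.1],[-0.95,0,-0.2,0.04,0,0.03,0.1],[-0.95,0,-0.2,0.08,-0.01,0.06,0.1],[-0.95,0,-0.2,0.08,-0.01,0.06,0.1]]' >/dev/null
python3 - <<'E'
from mv import *
show(); rel([.512,-.279,.16],down(-.46))
E
```

```text
t 22.10 pos [ 0.5196 -0.03    0.1782] F [ 1.2  0.9 -3.4] M [ 0.08  0.26 -0.01] op 0.197
shift [-1.6249  0.3112  0.1914] turn [ 0.194  -0.034   0.1334] | mm [-243.7   46.7   28.7] deg [17.46 -3.06 12.  ]
```

```bash
python3 -m crank '[[-0.3,0.06,0.03,0.06,-0.01,0.04,0.1],[-0.6,0.12,0.05,0.12,-0.02,0.08,0.1],[-0.9,0.18,0.1,0.17,-0.03,0.12,0.1],[-0.95,0.18,0.1,0.194,-0.034,0.133,0.1],[-0.95,0.18,0.1,0.194,-0.034,0.133,0.1]]' >/dev/null
python3 - <<'E'
from mv import *
show(); rel([.512,-.279,.0158],down(-.46))
E
```

```text
t 22.60 pos [ 0.5148 -0.1735  0.168 ] F [-0.2  0.2 -2.7] M [ 0.05 -0.01 -0.01] op 0.202
shift [-0.6413  0.2929  1.0136] turn [-0.0005 -0.0006  0.0032] | mm [-96.2  43.9 152. ] deg [-0.04 -0.06  0.29]
```

```bash
python3 -m crank '[[-0.3,0.15,0.2,0,0,0,0.1],[-0.641,0.293,0.4,0,0,0,0.1],[-0.641,0.293,0.65,0,0,0,0.1],[-0.641,0.293,0.8,0,0,0,0.1],[-0.641,0.293,0.9,0,0,0,0.1],[-0.641,0.293,0.93,0,0,0,0.1],[-0.641,0.293,0.93,0,0,0,0.1]]' >/dev/null
python3 - <<'E'
from mv import *
show(); rel([.512,-.279,.0158],down(-.46))
E
```

```text
t 23.30 pos [ 0.5124 -0.2774  0.0308] F [ 0.1 -0.  -2.3] M [-0.02 -0.    0.  ] op 0.194
shift [-0.0109  0.0021  0.1001] turn [ 0.0011 -0.0004  0.0045] | mm [-1.6  0.3 15. ] deg [ 0.1  -0.04  0.41]
```

```bash
python3 -m crank '[[0,0,0.03,0,0,0,0.1],[0,0,0.06,0,0,0,0.1],[0,0,0.085,0,0,0,0.1],[0,0,0.085,0,0,0,0.1]]' >/dev/null; python3 -c "from mv import *;show()"; python3 -m crank '[[0,0,0.007,0,0,0,0.1],[0,0,0.007,0,0,0,0.1]]' >/dev/null; python3 -c "from mv import *;show()"
```

```text
t 23.70 pos [ 0.5119 -0.2786  0.018 ] F [-0.2 -0.1 -2.2] M [ 0.01 -0.03  0.04] op 0.2
t 23.90 pos [ 0.5121 -0.2789  0.0172] F [ 0.1 -0.4 -2.2] M [-0.04  0.01  0.01] op 0.201
```

```bash
python3 -m crank '[[0,0,0.007,0,0,0,0.1],[0,0,0.007,0,0,0,0.1]]' >/dev/null; python3 -c "from mv import *;show()"; python3 -m crank '[[0,0,0.007,0,0,0,0.1],[0,0,0.007,0,0,0,0.1]]' >/dev/null; python3 -c "from mv import *;show()"
```

```text
t 24.10 pos [ 0.512  -0.2789  0.0161] F [ 0.3  0.3 -2.9] M [-0.01  0.02 -0.01] op 0.195
t 24.30 pos [ 0.5122 -0.2789  0.0151] F [ 0.4  0.7 -2.5] M [-0.05 -0.08  0.08] op 0.196
```

```bash
python3 -m crank '[[0,0,0.006,0,0,0,0.1],[0,0,0.006,0,0,0,0.1]]' >/dev/null; python3 -c "from mv import *;show()"; python3 -m crank '[[0,0,0.006,0,0,0,0.1],[0,0,0.006,0,0,0,0.1]]' >/dev/null; python3 -c "from mv import *;show()"
```

```text
t 24.50 pos [ 0.5122 -0.279   0.015 ] F [-1.8  0.9  3.7] M [ 0.3   0.46 -0.02] op 0.195
t 24.70 pos [ 0.5122 -0.279   0.015 ] F [-5.2  3.3  9.7] M [ 0.49  0.73 -0.05] op 0.195
```

Contact with the table. Ease off slightly, open, retreat.

```bash
python3 -m crank '[[0,0,-0.006,0,0,0,0.1],[0,0,-0.006,0,0,0,0.25],[0,0,-0.006,0,0,0,0.35],[0,0,-0.006,0,0,0,0.45],[0,0,-0.006,0,0,0,0.5],[0,0,-0.006,0,0,0,0.5]]' >/dev/null; python3 -c "from mv import *;show()"; python3 -m crank '[[0,0,-0.05,0,0,0,0.5],[0,0,-0.2,0,0,0,0.5],[0,0,-0.5,0,0,0,0.5],[0,0,-0.9,0,0,0,0.5],[-0.3,0,-1,0,0,0,0.5],[-0.6,0,-1,0,0,0,0.5],[-0.95,0,-1,0,0,0,0.5],[-0.95,0,-1,0,0,0,0.5]]' >/dev/null; python3 snap.py 14
```

```text
t 25.30 pos [ 0.5121 -0.2788  0.014 ] F [-0.1 -0.   1.1] M [-0.03 -0.   -0.03] op 0.497
t 26.10 pos [ 0.447  -0.4116  0.1656] F [0.4 0.7 0.2] M [ 0.08 -0.01  0.  ] op 0.5
TCP in plate [  16.4 -527.7  128.8]
```

View pics/side14.png

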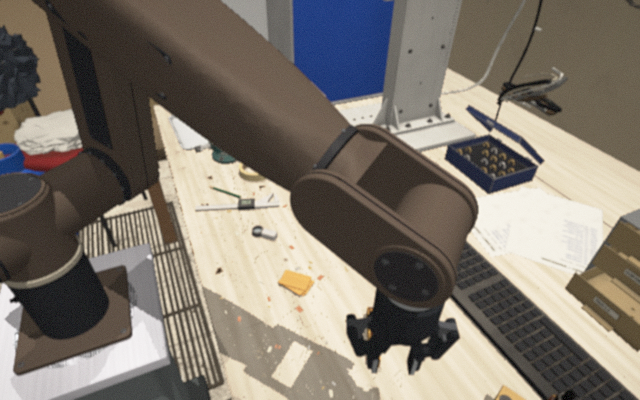

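View pics/m14.png

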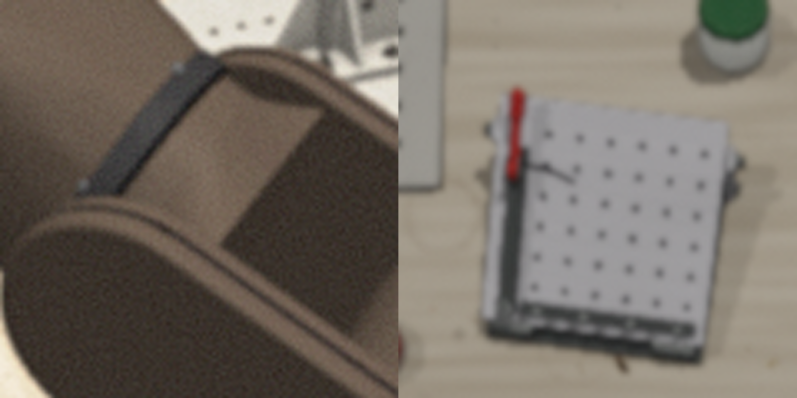

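View pics/top14.png

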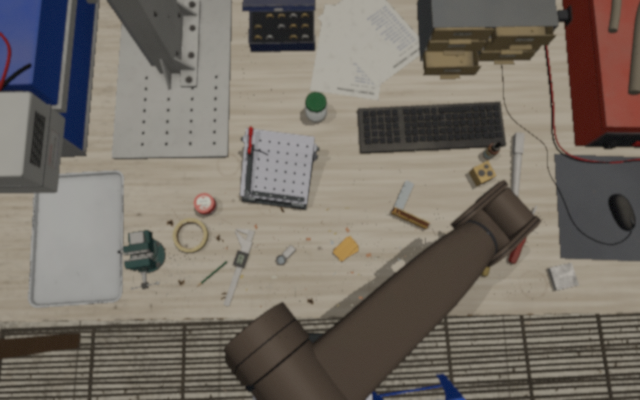

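```bash
python3 -m crank '[[-0.3,-0.1,-0.2,0,0,0,0.5],[-0.6,-0.3,-0.3,0,0,0,0.5],[-0.95,-0.5,-0.4,0,0,0,0.5],[-0.95,-0.7,-0.4,0,0,0,0.5],[-0.95,-0.7,-0.4,0,0,0,0.5]]' >/dev/null; python3 snap.py 15; sed -i 's/^    out=np.array(out); $/    out=np.array(out)\n    if len(out)<5: return None/' ang.py; python3 ang.py 15; python3 hov.py 15 0 0.87 y15
```

```text
t 26.70 pos [ 0.2894 -0.4886  0.2249] F [-0.   0.1  0.3] M [ 0.01 -0.03 -0.02] op 0.496
TCP in plate [ -89.6 -627.1  243.6]
top stop left top edge (np.float64(0.0159), np.float64(77.34), 24, np.float64(0.69))
top stop right/blade (np.float64(0.0146), np.float64(61.2), 24, np.float64(0.81))
top blade inner edge None
top plate right edge (np.float64(-0.0169), np.float64(-93.83), 21, np.float64(0.58))
side stop left top edge (np.float64(-0.006), np.float64(77.16), 23, np.float64(1.01))
side stop right/blade None
side blade inner edge None
side plate right edge (np.float64(0.0196), np.float64(-100.31), 19, np.float64(0.86))
```

View pics/y15.png

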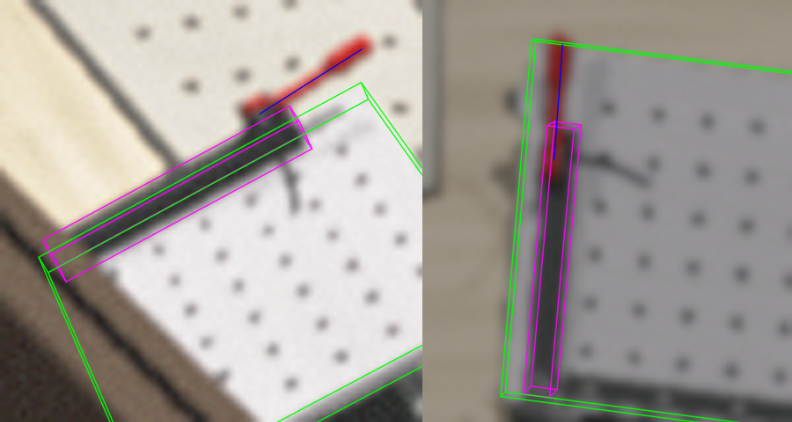

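View pics/side15.png

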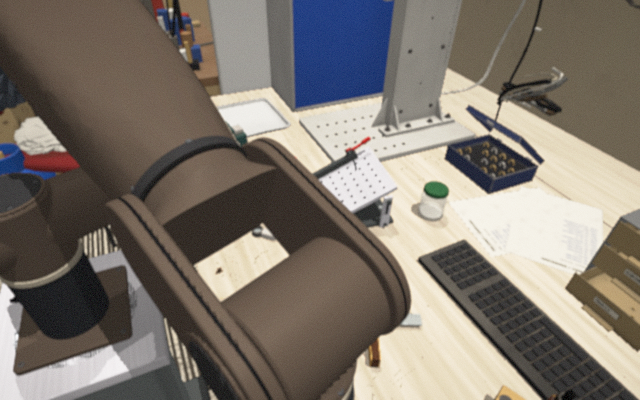

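```bash
cat > holes.py <<'E'
from edge import *; import sys
import ang_f
E
cat > holes.py <<'E'
from edge import *; import sys
q=np.array([.6482,.0923,-.148])
def holes(p,q):
    g=np.asarray(p['pixels']).astype(np.float32).mean(2)
    bh=gaussian_filter(g,3)-gaussian_filter(g,1.0); Rp,o=Tfix(q); out=[]
    for i in range(6):
        for j in range(-3,2):
            X=np.array([.030+.026*i,.026*j,0]); u=proj(p,Rp@X+o)[0]
            k0,r0=np.round(u).astype(int); best=None
            for r in range(r0-3,r0+4):
                for k in range(k0-3,k0+4):
                    w=bh[r-1:r+2,k-1:k+2]
                    if bh[r,k]==w.max() and bh[r,k]>4 and (best is None or bh[r,k]>best[0]):
                        dx=(w[1,2]-w[1,0])/2/(2*w[1,1]-w[1,2]-w[1,0]);dy=(w[2,1]-w[0,1])/2/(2*w[1,1]-w[0,1]-w[2,1])
                        best=(bh[r,k],np.array([k+dx,r+dy]))
            if best is not None: out.append((X[:2],best[1]))
    return out
for n in sys.argv[1:]:
    P=pickle.load(open('P%s.pkl'%n,'rb'))
    for c in ('top','side'):
        p=P[c]; H=holes(p,q)
        if len(H)<12: print(n,c,len(H)); continue
        A=np.array([h[0] for h in H])*1e3;B=np.array([h[1] for h in H])
        M,inl=cv2.findHomography(A,B,cv2.RANSAC,.7)
        # correction: image shift-model between predicted and homography: map stop edge points
        Rp,o=Tfix(q); G=gray(p)
        def plane(u): return cv2.perspectiveTransform(np.array([[u]]),np.linalg.inv(M))[0,0]
        def shiftz(X,z): # image offset from height, by model
            a,b=proj(p,[Rp@np.array([*X,0.])+o,Rp@np.array([*X,z])+o]); return b-a
        res=[]
        for nm,y0,z,sg in(('L',.079,.021,1),('R',.065,.021,-1),('Rbot',.065,.001,-1)):
            out=[]
            for x in np.linspace(.04,.118,40):
                ys=np.arange(-.007,.00701,.0005); us=[]
                for d in ys:
                    X=np.array([x,y0+d]); u=cv2.perspectiveTransform(np.array([[X*1e3]]),M)[0,0]+shiftz(X,z); us.append(u)
                us=np.array(us); pr=map_coordinates(G,[us[:,1],us[:,0]],order=1); g=np.gradient(pr)*-sg*-1
                k=g.argmax()
                if 0<k<len(g)-1 and g[k]>.3: out.append((x,y0+ys[k]+.0005*(g[k+1]-g[k-1])/2/(2*g[k]-g[k+1]-g[k-1])))
            out=np.array(out)
            if len(out)<8: continue
            for _ in range(3):
                m,b=np.polyfit(out[:,0],out[:,1],1); r=out[:,1]-m*out[:,0]-b; out=out[abs(r)<2.2*max(r.std(),2e-4)]
            res.append((nm,round(m,4),round((m*.08+b)*1e3,1),len(out),round(r.std()*1e3,2)))
        print(n,c,'inl',int(inl.sum()),len(H),res)
E
python3 holes.py 0 8 12 14 15
```

```text
0 top inl 30 30 [('Rbot', np.float64(-0.1321), np.float64(55.5), 10, np.float64(0.38))]
0 side inl 29 30 [('L', np.float64(0.0586), np.float64(75.6), 13, np.float64(1.75)), ('Rbot', np.float64(-0.1248), np.float64(57.6), 13, np.float64(0.82))]
8 top inl 25 28 [('L', np.float64(0.005), np.float64(80.1), 39, np.float64(0.79)), ('R', np.float64(-0.0176), np.float64(64.4), 34, np.float64(0.85)), ('Rbot', np.float64(0.0838), np.float64(66.3), 40, np.float64(2.23))]
8 side inl 25 29 [('L', np.float64(-0.0144), np.float64(78.3), 37, np.float64(0.95)), ('R', np.float64(-0.0037), np.float64(58.5), 7, np.float64(0.23))]
12 top inl 26 28 [('L', np.float64(0.0391), np.float64(79.4), 39, np.float64(0.6)), ('R', np.float64(-0.0064), np.float64(64.3), 40, np.float64(0.64)), ('Rbot', np.float64(-0.0018), np.float64(67.8), 40, np.float64(0.73))]
12 side inl 25 29 [('L', np.float64(-0.0206), np.float64(78.7), 37, np.float64(0.94)), ('R', np.float64(-0.0082), np.float64(58.9), 10, np.float64(0.57))]
14 top inl 29 30 [('L', np.float64(0.0131), np.float64(79.5), 40, np.float64(0.74)), ('R', np.float64(0.0111), np.float64(63.5), 37, np.float64(0.56)), ('Rbot', np.float64(0.0172), np.float64(67.0), 35, np.float64(0.57))]
14 side 11
15 top inl 29 30 [('L', np.float64(0.0153), np.float64(79.6), 40, np.float64(0.81)), ('R', np.float64(0.0126), np.float64(63.5), 39, np.float64(0.71)), ('Rbot', np.float64(0.0157), np.float64(67.1), 38, np.float64(0.7))]
15 side inl 22 30 [('L', np.float64(-0.0142), np.float64(77.4), 39, np.float64(1.02)), ('Rbot', np.float64(0.0046), np.float64(68.7), 38, np.float64(0.71))]
```

```bash
cat > ecc.py <<'E'
from fit import *
def g(n,c): return np.asarray(pickle.load(open('P%s.pkl'%n,'rb'))[c]['pixels']).astype(np.float32).mean(2)
import itertools
# patches: red lever tip by colour centroid, cam dark
for c in('side','top'):
    print(c)
    for n in('6','7','8','9','10','12','15'):
        p=pickle.load(open('P%s.pkl'%n,'rb'))[c]; im=np.asarray(p['pixels']).astype(float)
        w=np.clip(im[...,0]-1.3*np.maximum(im[...,1],im[...,2])-12,0,None)
        rp=platepx=None
        m=np.zeros_like(w)
        if c=='side': m[125:165,335:385]=1
        else: m[120:165,235:275]=1
        w=w*m; s=w.sum(); yy,xx=np.mgrid[:400,:640]
        print(n,'red centroid',np.round([(w*xx).sum()/s,(w*yy).sum()/s],2),round(s))
def ecc(n1,n2,c,x0,y0,w,h):
    a=g(n1,c)[y0:y0+h,x0:x0+w];b=g(n2,c)
    W=np.array([[1,0,x0],[0,1,y0]],np.float32)
    cc,W=cv2.findTransformECC(a,b,W,cv2.MOTION_TRANSLATION,(3,200,1e-6),None,3)
    return np.round(W[:,2]-[x0,y0],2),round(cc,3)
for a,b in(('7','8'),('8','9'),('8','12'),('8','15'),('7','12')):
    print(a,b,'side cam',ecc(a,b,'side',343,152,16,16),'side ctrl(plate)',ecc(a,b,'side',370,150,25,30))
for a,b in(('7','8'),('8','12'),('8','15'),('12','15')):
    print(a,b,'top stop end',ecc(a,b,'top',243,138,14,12),'ctrl',ecc(a,b,'top',275,135,35,40))
E
python3 ecc.py
```

```text
side
6 red centroid [354.18 138.43] 2566
7 red centroid [353.84 137.82] 2597
8 red centroid [353.53 137.8 ] 2431
9 red centroid [353.54 137.76] 2352
10 red centroid [355.38 142.52] 2424
12 red centroid [360.22 143.17] 3612
15 red centroid [360.13 143.23] 4693
top
6 red centroid [249.98 144.58] 1677
7 red centroid [248.66 143.98] 1668
8 red centroid [248.17 144.03] 1623
9 red centroid [248. 137.] 1
10 red centroid [nan nan] 0
12 red centroid [249.82 139.16] 3825
15 red centroid [249.82 139.12] 3683
7 8 side cam (array([-0.14,  0.02]), 0.988) side ctrl(plate) (array([ 0.02, -0.01]), 0.998)
8 9 side cam (array([-0.07,  0.08]), 0.997) side ctrl(plate) (array([ 0.04, -0.03]), 0.998)
8 12 side cam (array([-0.05, -0.1 ]), 0.986) side ctrl(plate) (array([ 0.07, -0.01]), 0.996)
8 15 side cam (array([0.22, 0.92]), 0.877) side ctrl(plate) (array([ 0.1 , -0.02]), 0.994)
7 12 side cam (array([-0.13, -0.14]), 0.98) side ctrl(plate) (array([ 0.08, -0.02]), 0.997)
7 8 top stop end (array([-0.5 , -0.12]), 0.993) ctrl (array([-0.04, -0.02]), 0.99)
8 12 top stop end (array([ 1.03, -0.05]), 0.925) ctrl (array([-0.05, -0.  ]), 0.99)
8 15 top stop end (array([ 1.05, -0.09]), 0.925) ctrl (array([-0.05, -0.03]), 0.991)
12 15 top stop end (array([0.04, 0.04]), 0.998) ctrl (array([-0.05, -0.03]), 0.991)ecc.py:15: RuntimeWarning: invalid value encountered in scalar divide
  print(n,'red centroid',np.round([(w*xx).sum()/s,(w*yy).sum()/s],2),round(s))
```

```bash
python3 holes.py 7
python3 - <<'E'
from mv import *
show(); rel(platept([.04,.03,.10]),platerot())
E
```

```text
7 top inl 25 27 [('L', np.float64(-0.0029), np.float64(80.7), 36, np.float64(0.44)), ('R', np.float64(-0.0119), np.float64(65.0), 37, np.float64(0.53)), ('Rbot', np.float64(-0.0131), np.float64(68.6), 40, np.float64(0.58))]
7 side inl 25 29 [('L', np.float64(-0.0913), np.float64(79.8), 25, np.float64(1.87)), ('R', np.float64(0.0035), np.float64(59.4), 8, np.float64(0.7))]
t 26.80 pos [ 0.2924 -0.4877  0.224 ] F [ 0.5 -0.3 -0.6] M [-0.04 -0.02 -0.04] op 0.501
shift [ 4.5195 -0.2115  0.5006] turn [-0.274   0.0423 -0.1928] | mm [677.9 -31.7  75.1] deg [-24.66   3.81 -17.35]
```

```bash
python3 -m crank '[[0.33,0,0,-0.06,0.01,-0.04,0.2],[0.66,0,0,-0.12,0.02,-0.08,0],[1,0,0,-0.18,0.03,-0.12,0]]' >/dev/null
python3 - <<'E'
from mv import *
show(); rel(platept([.04,.03,.10]),platerot())
E
```

```text
t 27.10 pos [ 0.3598 -0.3519  0.2234] F [-0.   0.1  0.4] M [0.06 0.15 0.01] op 0.01
shift [3.4722 0.2956 0.6805] turn [-0.0917  0.0122 -0.0703] | mm [520.8  44.3 102.1] deg [-8.25  1.09 -6.32]
```

```bash
python3 -m crank '[[0.33,0.1,0,-0.05,0.006,-0.04,0],[0.66,0.2,0,-0.092,0.012,-0.07,0],[1,0.3,0,-0.092,0.012,-0.07,0]]' >/dev/null;python3 -m crank '[[0.33,0,0.1,0,0,0,0],[0.66,0,0.15,0,0,0,0],[1,0,0.2,0,0,0,0]]' >/dev/null
python3 - <<'E'
from mv import *
show(); rel(platept([.04,.03,.10]),platerot())
E
```

```text
t 27.70 pos [ 0.4697 -0.0798  0.2115] F [ 0.1 -0.7 -0.3] M [ 0.03  0.21 -0.01] op 0.005
shift [1.509  0.1865 0.5416] turn [-0.0019  0.0006 -0.0013] | mm [226.3  28.   81.2] deg [-0.17  0.06 -0.12]
```

```bash
python3 -m crank '[[0.33,0.1,0.1,0,0,0,0],[0.66,0.18,0.2,0,0,0,0],[1,0.18,0.3,0,0,0,0],[1,0.18,0.3,0,0,0,0]]' >/dev/null
python3 - <<'E'
from mv import *
s,p,r=show(); print(inplate(p)); rel(platept([.04,.03,.013]),platerot())
E
```

```text
t 28.10 pos [0.5345 0.0647 0.1802] F [ 0.4 -0.  -0.8] M [0.01 0.2  0.01] op -0.001
[ 0.03731101 -0.04365125  0.13506243]
shift [0.4894 0.0255 0.8145] turn [-0.0044 -0.0012  0.0025] | mm [ 73.4   3.8 122.2] deg [-0.4  -0.11  0.22]
```

```bash
python3 -m crank '[[0.3,0.02,0.2,-0.004,0,0.002,0],[0.489,0.025,0.45,-0.004,0,0.002,0],[0.489,0.025,0.7,-0.004,0,0.002,0],[0.489,0.025,0.79,-0.004,0,0.002,0],[0.55,0.025,0.79,-0.004,0,0.002,0],[0.55,0.025,0.79,-0.004,0,0.002,0]]' >/dev/null; python3 st.py;python3 - <<'E'
from mv import *
rel(platept([.04,.054,.013]),platerot())
E
```

```text
t 28.70 pos [0.6    0.1336 0.0762] F [-0.1 -0.1  0.8] M [ 0.02  0.19 -0.05] op 0.002
plate [42.9 34.1 17.7]
F plate [ 1.1 -0.2  3.1] M plate [-0.02  0.19 -0.04]
shift [ 0.1328 -0.0201  0.0312] turn [ 0.0017  0.001  -0.0031] | mm [19.9 -3.   4.7] deg [ 0.15  0.09 -0.27]
```

```bash
python3 -m crank '[[0.08,-0.02,0.02,0,0,-0.002,0],[0.12,-0.02,0.02,0,0,-0.002,0],[0.12,-0.02,0.02,0,0,-0.002,0]]' >/dev/null; python3 st.py|tail -2; python3 -m crank '[[0.006,0,0,0,0,0,0],[0.006,0,0,0,0,0,0]]' >/dev/null; python3 st.py|tail -2; python3 -m crank '[[0.006,0,0,0,0,0,0],[0.006,0,0,0,0,0,0]]' >/dev/null; python3 st.py|tail -2
```

```text
plate [41.6 50.9 15.8]
F plate [ 0.9 -0.8  2.1] M plate [ 0.02  0.21 -0.04]
plate [41.1 50.4 15. ]
F plate [0.5 0.9 1.7] M plate [-0.02  0.21  0.01]
plate [40.7 51.1 14.5]
F plate [0.2 0.  3.5] M plate [ 0.05  0.19 -0.01]
```

```bash
python3 -m crank '[[0.009,0,0,0,0,0,0],[0.009,0,0,0,0,0,0]]' >/dev/null; python3 st.py|tail -2; python3 -m crank '[[0.008,0,0,0,0,0,0],[0.008,0,0,0,0,0,0]]' >/dev/null; python3 st.py|tail -2; python3 -m crank '[[0.007,0,0,0,0,0,0],[0.007,0,0,0,0,0,0]]' >/dev/null; python3 st.py|tail -2
```

```text
plate [40.6 52.7 14.4]
F plate [1.  0.9 1.4] M plate [-0.02  0.2  -0.02]
plate [40.6 53.9 14.4]
F plate [1.5 0.6 2.2] M plate [-0.07  0.16  0.01]
plate [40.5 54.1 14.4]
F plate [ 1.7 -4.2  2.3] M plate [-0.78  0.12  0.04]
```

```bash
python3 -m crank '[[-0.03,0,0,0,0,0,0],[-0.03,0.2,0,0,0,0,0],[-0.03,0.43,0,0,0,0,0],[-0.02,0.43,0,0,0,0,0],[-0.012,0.43,0,0,0,0,0],[-0.012,0.43,0,0,0,0,0]]' >/dev/null; python3 st.py|tail -2; python3 -m crank '[[0.005,0,0,0,0,0,0],[0.005,0,0,0,0,0,0]]' >/dev/null; python3 st.py|tail -2;  python3 -m crank '[[0.005,0,0,0,0,0,0],[0.005,0,0,0,0,0,0]]' >/dev/null; python3 st.py|tail -2
```

```text
plate [96.8 50.4 12.1]
F plate [-9.6 -7.4  7.4] M plate [-1.09  1.91 -0.  ]
plate [96.8 50.6 12.1]
F plate [-8.5 -7.8  6.6] M plate [-1.37  1.85 -0.03]
plate [96.8 51.1 12. ]
F plate [-9.1 -7.9  7.4] M plate [-1.47  1.84 -0.01]
```

```bash
python3 -m crank '[[-0.02,-0.04,0,0,0,0,0],[-0.04,-0.1,0,0,0,0,0],[-0.04,-0.12,0,0,0,0,0],[-0.04,-0.12,0,0,0,0,0]]' >/dev/null; python3 st.py|tail -2; python3 snap.py 16
python3 - <<'E'
from ov import *
P=pickle.load(open('P16.pkl','rb'))
p=P['side'];im=crop(p,325,130,60,60,8)
p=P['top'];im2=crop(p,230,120,45,60,8)
cv2.imwrite('pics/z16.png',cv2.resize(np.hstack([im,im2]),None,fx=.92,fy=.92))
E
```

```text
plate [86.9 48.8 14.8]
F plate [ 1.6 -0.5  2.1] M plate [ 0.01  0.24 -0.02]
t 31.40 pos [0.6429 0.142  0.0922] F [ 0.7 -0.5  0.1] M [ 0.06  0.23 -0.02] op 0.001
TCP in plate [86.9 48.8 14.8]
```

View pics/z16.png

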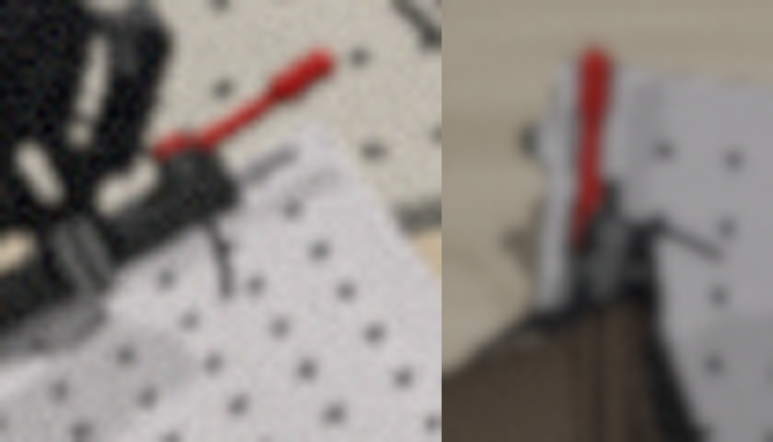

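```bash
python3 -m crank '[[0.02,0,0,0,0,0,0],[0.026,0,0,0,0,0,0],[0.026,0,0,0,0,0,0]]' >/dev/null; python3 st.py|tail -2; python3 -m crank '[[0.006,0,0,0,0,0,0],[0.006,0,0,0,0,0,0]]' >/dev/null; python3 st.py|tail -2;  python3 -m crank '[[0.006,0,0,0,0,0,0],[0.006,0,0,0,0,0,0]]' >/dev/null; python3 st.py|tail -2
```

```text
plate [87.4 52.7 14.7]
F plate [-0.4  0.3  2.2] M plate [ 0.04  0.13 -0.01]
plate [87.1 53.4 14.5]
F plate [1.9 0.4 2.5] M plate [ 0.03  0.23 -0.03]
plate [87.1 54.2 14.6]
F plate [-0.   0.2  1.5] M plate [-0.02  0.18  0.01]
```

```bash
python3 -m crank '[[0.004,0,0,0,0,0,0],[0.004,0,0,0,0,0,0]]' >/dev/null; python3 st.py|tail -2;  python3 -m crank '[[0.004,0,0,0,0,0,0],[0.004,0,0,0,0,0,0]]' >/dev/null; python3 st.py|tail -2;python3 -m crank '[[0.004,0,0,0,0,0,0],[0.004,0,0,0,0,0,0]]' >/dev/null; python3 st.py|tail -2; python3 -c "
from mv import *
s,p,r=cur(); print(np.degrees((platerot().inv()*r).as_rotvec()))"
```

```text
plate [87.1 54.5 14.6]
F plate [ 1.4 -1.1  3.2] M plate [-0.22  0.19  0.  ]
plate [87.1 54.6 14.5]
F plate [ 0.6 -4.6  3.7] M plate [-0.85  0.2  -0.01]
plate [87.1 55.1 14.5]
F plate [ 0.4 -5.   4.1] M plate [-0.85  0.18 -0.01]
[-0.13154466 -0.27039329  0.23455324]
```

```bash
python3 -c "
from mv import *
s,p,r=cur(); print(np.round(s['qpos'],2))"; python3 -m crank '[[-0.03,0,-0.15,0,0,0.09,0],[0,0,-0.4,0,0,0.18,0],[0.06,0.2,-0.45,0,0,0.27,0],[0.11,0.5,-0.45,0,0,0.36,0.2],[0.11,0.72,-0.45,0,0,0.45,0.4],[0.11,0.72,-0.45,0,0,0.54,0.4],[0.11,0.72,-0.45,0,0,0.63,0.4],[0.11,0.72,-0.45,0,0,0.72,0.4],[0.11,0.72,-0.45,0,0,0.81,0.4],[0.11,0.72,-0.45,0,0,0.9,0.4],[0.11,0.72,-0.45,0,0,1,0.4],[0.11,0.72,-0.45,0,0,1,0.4]]'
cat >> mv.py <<'E'
def leverrot(q=QF):  # tool turned +90deg about its z from platerot
    return platerot(q)*R.from_euler('z',np.pi/2)
E
python3 snap.py 17
python3 - <<'E'
from mv import *
s,p,r=cur(); print(np.round(s['qpos'],2))
rel(platept([.194,.073,.026]),leverrot())
E
```

```text
[ 0.12  0.24  1.96 -0.23  0.53  0.45]
time: 34.0
eef_pos: [0.715, 0.1557, 0.1989]
tcp_rot: [0.973, -0.075, 0.217, 0.017]
contact_force: [-0.4, 0.1, 0.1]
opening: 0.395
t 34.00 pos [0.715  0.1557 0.1989] F [-0.4  0.1  0.1] M [0.04 0.14 0.  ] op 0.395
TCP in plate [194.8  72.9  82.3]
[ 0.11  0.25  1.73 -0.17  0.75  1.93]
shift [-0.0068 -0.0027  0.3753] turn [ 0.0016 -0.002  -0.0008] | mm [-1.  -0.4 56.3] deg [ 0.15 -0.18 -0.07]
```

View pics/m17.png

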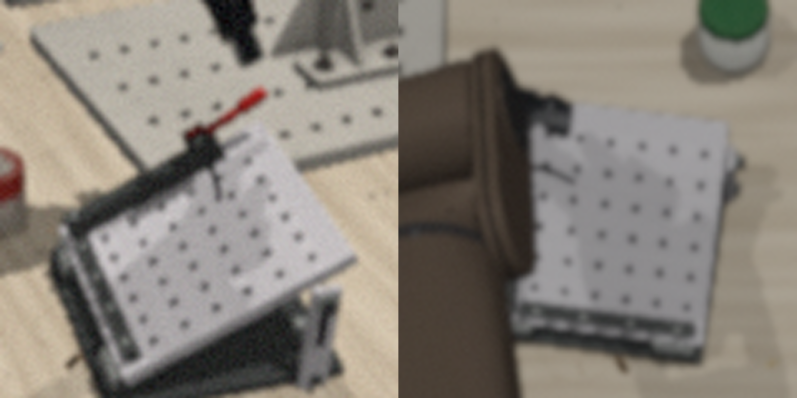

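```bash
python3 -m crank '[[-0.007,-0.01,0.2,0,0,0,0.4],[-0.007,-0.01,0.37,0,0,0,0.4],[-0.007,-0.01,0.37,0,0,0,0.4],[-0.007,-0.01,0.37,0,0,0,0.1],[-0.007,-0.01,0.37,0,0,0,0],[-0.007,-0.01,0.37,0,0,0,0],[-0.007,-0.01,0.37,0,0,0,0]]' 40; python3 st.py
```

```text
time: 34.8
eef_pos: [0.7377, 0.1535, 0.1497]
tcp_rot: [0.973, -0.074, 0.218, 0.017]
contact_force: [-1.7, 1.0, -0.6]
opening: 0.132
t 34.80 pos [0.7377 0.1535 0.1497] F [-1.7  1.  -0.6] M [0.17 0.39 0.1 ] op 0.132
plate [194.7  74.1  28.1]
F plate [-1.   0.7  2.6] M plate [0.14 0.41 0.05]
```

```bash
python3 -m crank '[[-0.004,0,-0.05,0,0,0,0],[-0.03,0,-0.123,0,0,0,0],[-0.055,0,-0.168,0,0,0,0],[-0.08,0,-0.209,0,0,0,0],[-0.12,0,-0.25,0,0,0,0],[-0.128,0.03,-0.258,0,0,0,0],[-0.13,0.07,-0.258,0,0,0,0],[-0.135,0.12,-0.258,0,0,0,0],[-0.135,0.12,-0.258,0,0,0,0],[-0.135,0.12,-0.258,0,0,0,0]]'; python3 st.py; python3 snap.py 18
```

```text
time: 35.8
eef_pos: [0.701, 0.1399, 0.1754]
tcp_rot: [0.973, -0.075, 0.218, 0.017]
contact_force: [0.0, 0.3, 0.1]
opening: -0.002
t 35.80 pos [0.701  0.1399 0.1754] F [0.  0.3 0.1] M [0.03 0.12 0.01] op -0.002
plate [174.5  55.2  65.8]
F plate [0.9 0.3 2.4] M plate [0.01 0.12 0.01]
t 35.80 pos [0.701  0.1399 0.1754] F [0.  0.3 0.1] M [0.03 0.12 0.01] op -0.002
TCP in plate [174.5  55.2  65.8]
```

View pics/m18.png

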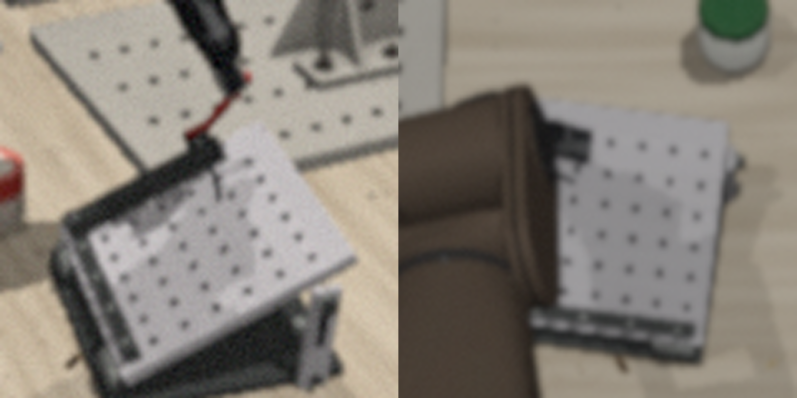

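```bash
python3 -m crank '[[-0.06,0,-0.25,0,0,0,0],[-0.06,-0.2,-0.25,0,0,0,0],[-0.06,-0.39,-0.2,0,0,0,0],[-0.06,-0.39,0.1,0,0,0,0],[-0.06,-0.39,0.17,0,0,0,0],[-0.06,-0.33,0.17,0,0,0,0],[-0.06,-0.24,0.17,0,0,0,0],[-0.06,-0.16,0.17,0,0,0,0],[-0.06,-0.145,0.17,0,0,0,0],[-0.06,-0.145,0.17,0,0,0,0]]'; python3 snap.py 19
```

```text
time: 36.9
eef_pos: [0.7069, 0.1603, 0.1497]
tcp_rot: [0.973, -0.075, 0.218, 0.017]
contact_force: [-0.2, -0.3, -0.3]
opening: -0.001
t 36.90 pos [0.7069 0.1603 0.1497] F [-0.2 -0.3 -0.3] M [ 0.04  0.21 -0.01] op -0.001
TCP in plate [166.2  76.3  41.3]
```

View pics/m19.png

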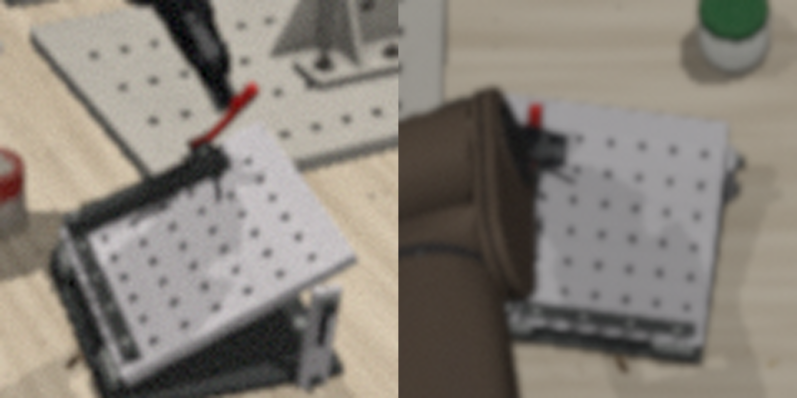

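```bash
python3 -m crank '[[0,-0.02,-0.2,0,0,-0.08,0],[-0.1,0.2,-0.45,0,0,-0.17,0],[-0.2,0.5,-0.45,0,0,-0.26,0.2],[-0.3,0.8,-0.45,0,0,-0.35,0.45],[-0.4,1,-0.45,0,0,-0.44,0.45]]'
python3 - <<'E'
from mv import *
show(); rel([.5121,-.2788,.10],down(-.462))
E
```

```text
time: 37.5
eef_pos: [0.6049, 0.0303, 0.1862]
tcp_rot: [0.945, 0.241, 0.201, 0.086]
contact_force: [-0.7, -0.8, 0.6]
opening: 0.452
t 37.50 pos [0.6049 0.0303 0.1862] F [-0.7 -0.8  0.6] M [0.05 0.19 0.03] op 0.452
shift [-1.7022  1.3807  0.3944] turn [ 0.2339 -0.164  -0.3816] | mm [-255.3  207.1   59.2] deg [ 21.05 -14.76 -34.35]
```

```bash
python3 -m crank '[[-0.28,0.23,0,0.05,-0.03,-0.08,0.45],[-0.56,0.46,0,0.09,-0.065,-0.15,0.45],[-0.85,0.69,0.05,0.14,-0.1,-0.22,0.45]]'
python3 - <<'E'
from mv import *
show(); rel([.5121,-.2788,.10],down(-.462))
E
```

```text
time: 37.8
eef_pos: [0.5596, -0.0906, 0.1692]
tcp_rot: [0.913, 0.395, 0.095, 0.04]
contact_force: [1.1, 0.0, 0.2]
opening: 0.448
t 37.80 pos [ 0.5596 -0.0906  0.1692] F [1.1 0.  0.2] M [-0.03  0.06 -0.04] op 0.448
shift [-1.1919  0.5653  0.3827] turn [ 0.1073 -0.077  -0.1854] | mm [-178.8   84.8   57.4] deg [  9.66  -6.93 -16.68]
```

```bash
python3 -m crank '[[-0.33,0.16,0.05,0.04,-0.03,-0.07,0.45],[-0.66,0.32,0.1,0.08,-0.06,-0.14,0.45],[-0.95,0.46,0.15,0.1,-0.072,-0.175,0.45],[-0.95,0.46,0.2,0.1,-0.072,-0.175,0.45],[-0.95,0.46,0.2,0.1,-0.072,-0.175,0.45]]'
python3 - <<'E'
from mv import *
show(); rel([.5121,-.2788,.0118],down(-.462))
E
```

```text
time: 38.3
eef_pos: [0.518, -0.2415, 0.1265]
tcp_rot: [0.857, 0.515, 0.006, 0.001]
contact_force: [0.6, 0.4, -0.4]
opening: 0.444
t 38.30 pos [ 0.518  -0.2415  0.1265] F [ 0.6  0.4 -0.4] M [ 0.04  0.   -0.02] op 0.444
shift [-0.2447  0.0756  0.7635] turn [ 0.0056 -0.0054 -0.0167] | mm [-36.7  11.3 114.5] deg [ 0.5  -0.49 -1.5 ]
```

```bash
python3 -m crank '[[-0.245,0.075,0.1,0.005,-0.005,-0.016,0.45],[-0.245,0.075,0.35,0.005,-0.005,-0.016,0.45],[-0.245,0.075,0.55,0.005,-0.005,-0.016,0.45],[-0.245,0.075,0.55,0.005,-0.005,-0.016,0.45]]'
python3 - <<'E'
from mv import *
show(); rel([.5121,-.2788,.0118],down(-.462))
E
```

```text
time: 38.7
eef_pos: [0.5102, -0.2742, 0.0411]
tcp_rot: [0.849, 0.528, -0.001, -0.003]
contact_force: [0.3, 0.8, -0.3]
opening: 0.451
t 38.70 pos [ 0.5102 -0.2742  0.0411] F [ 0.3  0.8 -0.3] M [0.03 0.01 0.02] op 0.451
shift [-0.0224  0.0259  0.1948] turn [-0.0038 -0.0016  0.0022] | mm [-3.4  3.9 29.2] deg [-0.35 -0.14  0.2 ]
```

```bash
python3 -m crank '[[-0.012,0.014,0.08,-0.002,0,0.001,0.45],[-0.012,0.014,0.17,-0.002,0,0.001,0.45],[-0.012,0.014,0.19,-0.002,0,0.001,0.45],[-0.012,0.014,0.19,-0.002,0,0.001,0.45]]'
python3 - <<'E'
from mv import *
show(); rel([.5121,-.2788,.0118],down(-.462))
E
```

```text
time: 39.1
eef_pos: [0.514, -0.2805, 0.0168]
tcp_rot: [0.85, 0.527, 0.002, 0.003]
contact_force: [-0.3, -0.2, -0.3]
opening: 0.451
t 39.10 pos [ 0.514  -0.2805  0.0168] F [-0.3 -0.2 -0.3] M [-0.01  0.04  0.  ] op 0.451
shift [ 0.0042 -0.0165  0.0332] turn [ 0.0039 -0.0001  0.0006] | mm [ 0.6 -2.5  5. ] deg [ 0.35 -0.01  0.05]
```

```bash
python3 -m crank '[[0.004,-0.012,0.03,0.003,0,0,0.4],[0.004,-0.012,0.03,0.003,0,0,0.2],[0.004,-0.012,0.03,0.003,0,0,0.1],[0.004,-0.012,0.03,0.003,0,0,0.1],[0.004,-0.012,0.03,0.003,0,0,0.1]]' 45
python3 - <<'E'
from mv import *
show(); rel([.5121,-.2788,.0118],down(-.462))
E
```

```text
time: 39.6
eef_pos: [0.5127, -0.2795, 0.0125]
tcp_rot: [0.85, 0.527, 0.001, 0.001]
contact_force: [-0.8, -0.3, 0.8]
opening: 0.201
t 39.60 pos [ 0.5127 -0.2795  0.0125] F [-0.8 -0.3  0.8] M [ 0.06  0.12 -0.03] op 0.201
shift [ 0.0025 -0.0054  0.0049] turn [ 0.0012 -0.0001  0.0003] | mm [ 0.4 -0.8  0.7] deg [ 0.11 -0.01  0.03]
```

```bash
python3 -m crank '[[0,0,-0.3,0,0,0,0.1],[0.1,-0.02,-0.6,0,0,0,0.1],[0.4,-0.1,-0.9,-0.06,0.01,-0.04,0.1],[0.7,-0.2,-1,-0.12,0.02,-0.08,0.1],[1,-0.3,-1,-0.18,0.03,-0.13,0.1]]'
python3 - <<'E'
from mv import *
show(); rel(platept([.037,-.018,.07]),platerot())
E
```

```text
time: 40.1
eef_pos: [0.5394, -0.1347, 0.1655]
tcp_rot: [0.782, 0.605, 0.097, 0.112]
contact_force: [0.9, 1.0, -2.0]
opening: 0.195
t 40.10 pos [ 0.5394 -0.1347  0.1655] F [ 0.9  1.  -2. ] M [0.05 0.21 0.  ] op 0.195
shift [ 1.4634 -0.2854  0.2464] turn [-0.0876  0.0143 -0.0655] | mm [219.5 -42.8  37. ] deg [-7.89  1.29 -5.89]
```

```bash
python3 -m crank '[[0.33,-0.08,-0.05,-0.05,0.008,-0.035,0.1],[0.66,-0.16,-0.05,-0.088,0.014,-0.065,0.1],[1,-0.24,-0.05,-0.088,0.014,-0.065,0.1],[1,-0.24,-0.05,-0.088,0.014,-0.065,0.1]]'
python3 - <<'E'
from mv import *
show(); rel(platept([.037,-.018,.07]),platerot())
E
```

```text
time: 40.5
eef_pos: [0.5372, 0.025, 0.1592]
tcp_rot: [0.739, 0.64, 0.139, 0.158]
contact_force: [-0.6, -0.3, -3.5]
opening: 0.197
t 40.50 pos [0.5372 0.025  0.1592] F [-0.6 -0.3 -3.5] M [ 0.06  0.38 -0.  ] op 0.197
shift [0.4288 0.0106 0.2851] turn [-0.0086 -0.0031  0.0019] | mm [64.3  1.6 42.8] deg [-0.78 -0.28  0.17]
```

```bash
python3 -m crank '[[0.3,0.01,0.1,-0.004,-0.002,0,0.1],[0.425,0.01,0.28,-0.004,-0.002,0,0.1],[0.425,0.01,0.45,-0.004,-0.002,0,0.1],[0.425,0.01,0.55,-0.004,-0.002,0,0.1],[0.425,0.01,0.55,-0.004,-0.002,0,0.1],[0.425,0.01,0.55,-0.004,-0.002,0,0.1]]'; python3 st.py
python3 - <<'E'
from mv import *
rel(platept([.036,-.018,.0145]),platerot())
E
```

```text
time: 41.1
eef_pos: [0.5838, 0.0772, 0.0861]
tcp_rot: [0.741, 0.636, 0.139, 0.163]
contact_force: [0.4, -0.3, -2.6]
opening: 0.197
t 41.10 pos [0.5838 0.0772 0.0861] F [ 0.4 -0.3 -2.6] M [ 0.03  0.37 -0.01] op 0.197
plate [ 40.1 -24.1  30. ]
F plate [ 0.2 -0.3 -0.2] M plate [-0.03  0.37  0.01]
shift [ 0.0408 -0.0271  0.1031] turn [-0.0032  0.0016 -0.0021] | mm [ 6.1 -4.1 15.5] deg [-0.29  0.14 -0.19]
```

```bash
python3 -m crank '[[0.03,-0.02,0.05,-0.003,0.001,-0.002,0.1],[0.04,-0.03,0.095,-0.003,0.001,-0.002,0.1],[0.04,-0.04,0.105,-0.003,0.001,-0.002,0.1],[0.04,-0.055,0.108,-0.003,0.001,-0.002,0.1],[0.04,-0.062,0.108,-0.003,0.001,-0.002,0.1],[0.04,-0.062,0.108,-0.003,0.001,-0.002,0.1]]'; python3 st.py
python3 - <<'E'
from mv import *
rel(platept([.0281,-.018,.013]),platerot())
E
```

```text
time: 41.7
eef_pos: [0.5833, 0.0838, 0.0681]
tcp_rot: [0.739, 0.637, 0.142, 0.165]
contact_force: [-0.9, -0.8, -2.9]
opening: 0.197
t 41.70 pos [0.5833 0.0838 0.0681] F [-0.9 -0.8 -2.9] M [ 0.06  0.38 -0.02] op 0.197
plate [ 31.2 -17.6  14.3]
F plate [-1. -1.  0.] M plate [-0.    0.39 -0.02]
shift [-0.0029 -0.0204  0.0084] turn [0.0008 0.0002 0.0003] | mm [-0.4 -3.1  1.3] deg [0.08 0.02 0.03]
```

```bash
python3 -m crank '[[0,-0.015,0.009,0,0,0,0.1],[0,-0.03,0.013,0,0,0,0.1],[0,-0.036,0.013,0,0,0,0.1],[0,-0.036,0.013,0,0,0,0.1]]' 25; python3 st.py
```

```text
time: 42.1
eef_pos: [0.5812, 0.0843, 0.0656]
tcp_rot: [0.739, 0.637, 0.143, 0.166]
contact_force: [1.4, -0.8, 2.8]
opening: 0.202
t 42.10 pos [0.5812 0.0843 0.0656] F [ 1.4 -0.8  2.8] M [-0.09 -0.32 -0.13] op 0.202
plate [ 28.2 -17.4  12.9]
F plate [ 3.4 -0.6  4.2] M plate [-0.1  -0.33 -0.09]
```

```bash
python3 -m crank '[[0.04,-0.008,0,0,0,0,0.1],[0.08,-0.012,0,0,0,0,0.1],[0.12,-0.012,0,0,0,0,0.1],[0.15,-0.012,0,0,0,0,0.1],[0.18,-0.012,0,0,0,0,0.1],[0.2,-0.012,0,0,0,0,0.1],[0.2,-0.012,0,0,0,0,0.1]]' 25; python3 st.py
```

```text
time: 42.8
eef_pos: [0.5855, 0.1136, 0.0657]
tcp_rot: [0.739, 0.637, 0.144, 0.167]
contact_force: [6.1, -4.9, 0.2]
opening: 0.196
t 42.80 pos [0.5855 0.1136 0.0657] F [ 6.1 -4.9  0.2] M [-0.72 -0.84 -0.46] op 0.196
plate [28.1 12.2 13. ]
F plate [ 7.1 -4.  -0.4] M plate [-0.73 -0.93 -0.16]
```

```bash
python3 -m crank '[[0.005,0,0.002,0,0,0,0.1],[0.01,0,0.002,0,0,0,0.1],[0.01,0,0.002,0,0,0,0.1]]' 25 >/dev/null; python3 st.py|tail -2; python3 -m crank '[[0.004,0,0.002,0,0,0,0.1],[0.004,0,0.002,0,0,0,0.1]]' 25 >/dev/null; python3 st.py|tail -2; python3 -m crank '[[0.004,0,0,0,0,0,0.1],[0.004,0,0,0,0,0,0.1]]' 25 >/dev/null; python3 st.py|tail -2
```

```text
plate [28.1 13.1 12.9]
F plate [ 6.6 -6.6  4.4] M plate [-1.12 -0.86 -0.21]
plate [28.1 13.3 12.9]
F plate [ 5.9 -9.1  6.7] M plate [-1.42 -0.69 -0.28]
plate [28.1 13.9 12.9]
F plate [ 6.5 -9.4  6. ] M plate [-1.45 -0.76 -0.21]
```

```bash
python3 -m crank '[[0.004,0,0,0,0,0,0.1],[0.004,0,0,0,0,0,0.1]]' 25 >/dev/null; python3 st.py|tail -2; python3 -m crank '[[0.004,0,0,0,0,0,0.1],[0.004,0,0,0,0,0,0.1]]' 25 >/dev/null; python3 st.py|tail -2; python3 snap.py 20; python3 -c "
from mv import *
s,p,r=cur(); print(np.degrees((platerot().inv()*r).as_rotvec()))"; python3 holes.py 20
```

```text
plate [28.1 14.2 12.9]
F plate [  5.8 -10.5   7.3] M plate [-1.59 -0.76 -0.25]
plate [28.1 14.3 12.9]
F plate [  6.1 -12.6   9.3] M plate [-1.97 -0.75 -0.18]
t 43.90 pos [0.5859 0.1156 0.0656] F [ -0.1 -12.7   8.5] M [-1.8  -0.49 -1.  ] op 0.198
TCP in plate [28.1 14.3 12.9]
[-0.38132371 -0.17204411 -0.00681267]
20 top inl 25 27 [('L', np.float64(0.0204), np.float64(81.1), 39, np.float64(0.76)), ('R', np.float64(-0.0133), np.float64(64.9), 37, np.float64(0.5)), ('Rbot', np.float64(-0.0126), np.float64(68.6), 39, np.float64(0.58))]
20 side inl 25 29 [('L', np.float64(-0.0769), np.float64(79.3), 28, np.float64(1.97))]
```

View pics/m20.png

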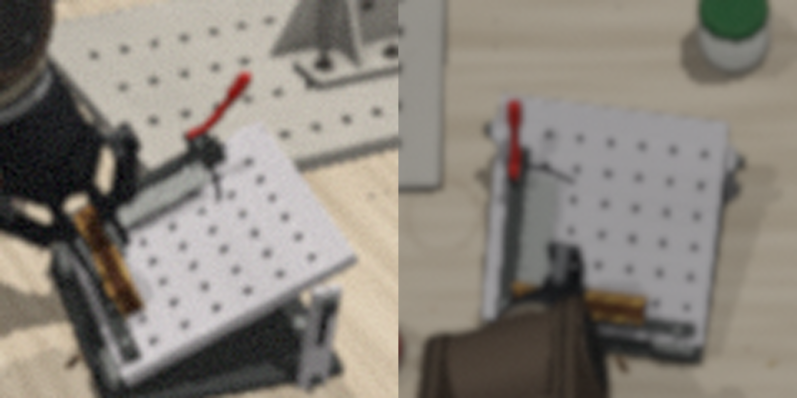

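```bash
python3 -m crank '[[0,-0.01,0,0,0,0,0.1],[0,-0.01,0,0,0,0,0.1],[0,-0.01,0,0,0,0,0.1]]' 20 >/dev/null; python3 st.py|tail -2; python3 -m crank '[[-0.006,0.007,-0.003,0,0,0,0.1],[-0.013,0.012,-0.006,0,0,0,0.1],[-0.013,0.012,-0.006,0,0,0,0.1]]' 20 >/dev/null; python3 st.py|tail -2
```

```text
plate [28.1 14.3 12.9]
F plate [  9.4 -13.4   3.6] M plate [-2.04 -1.24 -0.29]
plate [28.1 14.2 13.1]
F plate [ 7.8 -3.1 -1.1] M plate [-0.49 -0.95 -0.22]
```

```bash
python3 -m crank '[[0,0.01,0.003,0,0,0,0.1],[0,0.016,0.003,0,0,0,0.1],[0,0.016,0.003,0,0,0,0.25],[0,0.016,0.003,0,0,0,0.32],[0,0.02,0.003,0,0,0,0.36],[0,0.025,0,0,0,0,0.38],[0,0.025,0,0,0,0,0.38]]' >/dev/null; python3 st.py
```

```text
t 45.30 pos [0.5859 0.1158 0.065 ] F [-0.4 -0.  -0. ] M [0.01 0.22 0.02] op 0.38
plate [27.9 14.5 12.3]
F plate [ 0.5 -0.1  2.5] M plate [-0.01  0.22  0.03]
```

Clean release, centred. Lift away toward the lever, closing.

```bash
python3 -m crank '[[0,0,-0.06,0,0,0,0.38],[0,0,-0.2,0,0,0,0.38],[0,0,-0.45,0,0,0,0.38],[0.05,0.15,-0.68,0,0,0,0.3],[0.2,0.45,-0.68,0,0,0,0],[0.35,0.75,-0.66,0,0,0,0],[0.385,0.96,-0.64,0,0,0,0],[0.385,0.96,-0.64,0,0,0,0],[0.385,0.96,-0.64,0,0,0,0]]' >/dev/null; python3 snap.py 21; python3 holes.py 21; python3 hov.py 21 0 0.25 y21 s
python3 - <<'E'
from mv import *
rel(platept([.1800,.072,.080]),platerot())
E
```

```text
t 46.20 pos [0.6831 0.1597 0.2131] F [-0.5 -0.6 -1.1] M [0.05 0.27 0.02] op 0.003
TCP in plate [171.7  72.1 108.7]
21 top inl 26 28 [('L', np.float64(-0.0568), np.float64(82.1), 13, np.float64(1.85)), ('R', np.float64(0.0683), np.float64(62.1), 33, np.float64(0.32)), ('Rbot', np.float64(0.0775), np.float64(66.0), 35, np.float64(0.44))]
21 side inl 25 28 [('L', np.float64(-0.0193), np.float64(78.2), 40, np.float64(1.36)), ('R', np.float64(-0.0087), np.float64(59.1), 14, np.float64(0.52))]
shift [0.0011 0.067  0.1871] turn [-0.0009  0.0006  0.0004] | mm [ 0.2 10.1 28.1] deg [-0.08  0.06  0.04]
```

View pics/y21.png

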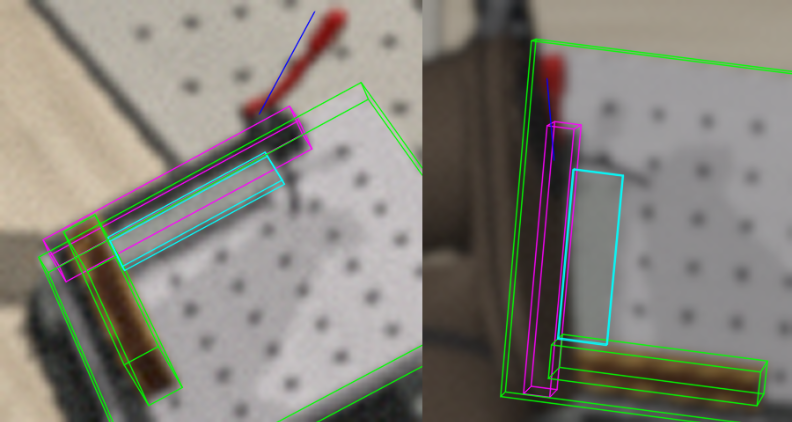

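```bash
python3 -m crank '[[0,0.12,0.1,0,0,0,0],[0,0.125,0.2,0,0,0,0],[0,0.125,0.26,0,0,0,0],[0,0.13,0.31,0,0,0,0],[0,0.135,0.36,0,0,0,0],[0,0.135,0.41,0,0,0,0],[0,0.135,0.44,0,0,0,0],[0,0.135,0.455,0,0,0,0],[0,0.135,0.455,0,0,0,0]]' >/dev/null; python3 st.py
```

```text
t 47.20 pos [0.7301 0.1529 0.1616] F [-6.4 -0.1  7.3] M [-0.1   0.47 -0.11] op -0.004
plate [193.1  72.4  42. ]
F plate [-1.8 -1.1 11.7] M plate [-0.2   0.45 -0.03]
```

```bash
python3 -m crank '[[0,0,0.01,0,0,0,0],[0,0,0.015,0,0,0,0],[0,0,0.015,0,0,0,0]]' >/dev/null; python3 st.py|tail -2; python3 -m crank '[[0,0,0.01,0,0,0,0],[0,0,0.01,0,0,0,0]]' >/dev/null; python3 st.py|tail -2; python3 -m crank '[[0,0,0.006,0,0,0,0],[0,0,0.006,0,0,0,0]]' >/dev/null; python3 st.py|tail -2
```

```text
plate [193.2  72.5  41.2]
F plate [-2.7 -2.5 19.2] M plate [-0.4   0.91 -0.01]
plate [193.4  72.6  40.7]
F plate [-5.  -3.5 25.4] M plate [-0.61  1.33  0.03]
plate [193.5  72.6  40.4]
F plate [-6.5 -4.9 28.5] M plate [-0.67  1.53  0.05]
```

```bash
python3 -m crank '[[-0.004,0,-0.01,0,0,0,0],[-0.004,0,-0.03,0,0,0,0],[-0.004,0,-0.2,0,0,0,0],[-0.05,-0.1,-0.4,0,0,0,0.2],[-0.15,-0.4,-0.5,0,0,0,0.42],[-0.3,-0.7,-0.45,0,0,0,0.42],[-0.385,-1,-0.35,0,0,0,0.42],[-0.385,-1,-0.3,0,0,0,0.42]]' >/dev/null; python3 snap.py 22; python3 holes.py 22; python3 hov.py 22 0 0.87 y22 s
python3 - <<'E'
from mv import *
rel(platept([.0280,.0143,.0135]),platerot())
E
```

```text
t 48.70 pos [0.5568 0.1172 0.1204] F [-0.8  0.3 -1.6] M [0.01 0.28 0.04] op 0.421
TCP in plate [25.1 11.6 74.9]
22 top inl 25 28 [('L', np.float64(0.0282), np.float64(80.0), 40, np.float64(0.86)), ('R', np.float64(-0.0092), np.float64(64.2), 40, np.float64(0.7)), ('Rbot', np.float64(-0.0078), np.float64(67.7), 40, np.float64(0.69))]
22 side inl 25 28 [('L', np.float64(0.0014), np.float64(77.2), 40, np.float64(1.45))]
shift [ 0.0049 -0.0604  0.4324] turn [-0.0039  0.0011  0.0005] | mm [ 0.7 -9.1 64.9] deg [-0.35  0.1   0.05]
```

View pics/y22.png

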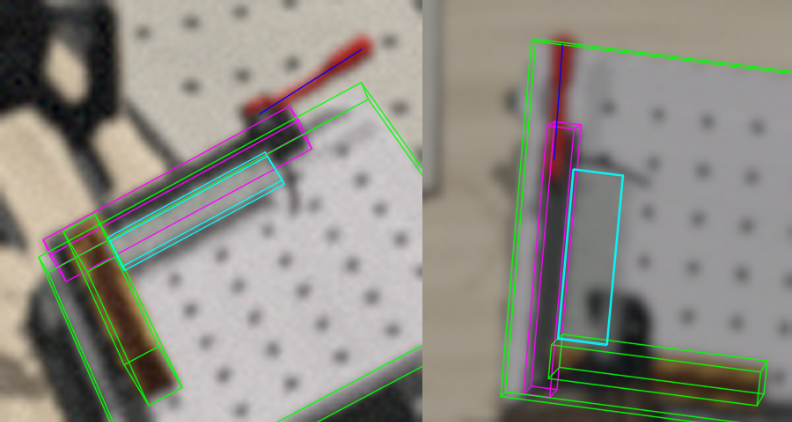

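```bash
cat > red.py <<'E'
from fit import *; import sys
for c in('side','top'):
    for n in sys.argv[1:]:
        p=pickle.load(open('P%s.pkl'%n,'rb'))[c]; im=np.asarray(p['pixels']).astype(float)
        w=np.clip(im[...,0]-1.3*np.maximum(im[...,1],im[...,2])-12,0,None); m=np.zeros_like(w)
        if c=='side': m[125:165,335:385]=1
        else: m[120:165,235:275]=1
        w=w*m; s=w.sum(); yy,xx=np.mgrid[:400,:640]; print(c,n,np.round([(w*xx).sum()/s,(w*yy).sum()/s],2),round(s))
E
python3 red.py 12 15 16 17 22; python3 -m crank '[[0.005,-0.03,0.1,-0.003,0,0,0.42],[0.005,-0.03,0.25,-0.003,0,0,0.42],[0.005,-0.03,0.34,-0.003,0,0,0.42],[0.005,-0.03,0.34,-0.003,0,0,0.42]]' >/dev/null;  python3 - <<'E'
from mv import *
s,p,r=show(); print(np.round(inplate(p)*1e3,1)); rel(platept([.0280,.0143,.0135]),platerot())
E
```

```text
side 12 [360.22 143.17] 3612
side 15 [360.13 143.23] 4693
side 16 [360.2  143.17] 3734
side 17 [362.98 141.17] 2407
side 22 [360.54 143.34] 3896
top 12 [249.82 139.16] 3825
top 15 [249.82 139.12] 3683
top 16 [249.98 136.86] 3173
top 17 [nan nan] 0
top 22 [250.35 139.84] 3897
t 49.20 pos [0.591  0.1166 0.0868] F [ 0.4 -0.7 -0.3] M [0.03 0.23 0.  ] op 0.419
[41.5 16.  30.1]
shift [-0.0111 -0.0913  0.1097] turn [ 0.0056 -0.0002 -0.    ] | mm [ -1.7 -13.7  16.5] deg [ 0.51 -0.01 -0.  ]red.py:8: RuntimeWarning: invalid value encountered in scalar divide
  w=w*m; s=w.sum(); yy,xx=np.mgrid[:400,:640]; print(c,n,np.round([(w*xx).sum()/s,(w*yy).sum()/s],2),round(s))
```

```bash
python3 -m crank '[[-0.01,-0.09,-0.02,0.003,0,0,0.42],[-0.01,-0.09,-0.02,0.003,0,0,0.42],[-0.01,-0.09,-0.02,0.003,0,0,0.42]]' >/dev/null;  python3 - <<'E'
from mv import *
s,p,r=show(); print(np.round(inplate(p)*1e3,1)); rel(platept([.0280,.0143,.0135]),platerot())
E
```

```text
t 49.50 pos [0.5743 0.1169 0.0822] F [-0.4  0.7 -0.5] M [0.02 0.25 0.04] op 0.42
[24.6 13.8 32.8]
shift [0.003  0.0223 0.1289] turn [0.0013 0.     0.0004] | mm [ 0.4  3.3 19.3] deg [0.11 0.   0.03]
```

```bash
python3 -m crank '[[0.003,0.02,0.06,0.001,0,0,0.42],[0.003,0.021,0.1,0.001,0,0,0.42],[0.003,0.022,0.115,0.001,0,0,0.42],[0.003,0.022,0.115,0.001,0,0,0.42]]' >/dev/null;  python3 - <<'E'
from mv import *
s,p,r=show(); print(np.round(inplate(p)*1e3,1)); rel(platept([.0280,.0143,.0135]),platerot())
E
```

```text
t 49.90 pos [0.5843 0.1155 0.0666] F [ 0.7 -0.6 -0.5] M [0.05 0.19 0.01] op 0.42
[27.2 13.9 14.5]
shift [0.0028 0.0056 0.0066] turn [-0.0011  0.0005  0.0002] | mm [0.4 0.8 1. ] deg [-0.1   0.04  0.02]
```

```bash
python3 -m crank '[[0,0.005,0,0,0,0,0.3],[0,0.005,0,0,0,0,0.2],[0,0.005,0,0,0,0,0.1],[0,0.005,0,0,0,0,0.1]]' 45 >/dev/null; python3 st.py; python3 -m crank '[[-0.01,0.006,-0.006,0,0,0,0.1],[-0.03,0.01,-0.04,0,0,0,0.1],[-0.06,0.03,-0.15,0,0,0,0.1],[-0.1,0.05,-0.4,0,0,0,0.1],[-0.3,0.05,-0.65,0,0,0,0.1],[-0.6,0.05,-0.8,0,0,0,0.1],[-0.95,0.05,-0.8,0.04,0,0.03,0.1]]' >/dev/null
python3 - <<'E'
from mv import *
show(); rel([.512,-.279,.16],down(-.46))
E
```

```text
t 50.30 pos [0.585  0.1156 0.0679] F [-1.5 -0.4  1.3] M [-0.02  0.3  -0.04] op 0.196
plate [28.4 14.1 15.4]
F plate [ 0.1 -0.7  4.1] M plate [-0.08  0.29 -0.01]
t 51.00 pos [ 0.5204 -0.0159  0.1832] F [ 1.3 -0.1 -2.3] M [0.03 0.29 0.01] op 0.193
shift [-1.7359  0.2082  0.2141] turn [ 0.2371 -0.0443  0.169 ] | mm [-260.4   31.2   32.1] deg [21.34 -3.99 15.21]
```

```bash
python3 -m crank '[[-0.3,0.04,0.03,0.07,-0.01,0.05,0.1],[-0.6,0.08,0.05,0.14,-0.02,0.1,0.1],[-0.9,0.11,0.1,0.21,-0.035,0.15,0.1],[-0.97,0.12,0.12,0.23,-0.043,0.165,0.1],[-0.97,0.12,0.12,0.23,-0.043,0.165,0.1]]' >/dev/null
python3 - <<'E'
from mv import *
show(); rel([.512,-.279,.0158],down(-.46))
E
```

```text
t 51.50 pos [ 0.5166 -0.1651  0.1662] F [-0.5  0.5 -2.4] M [0.01 0.02 0.07] op 0.195
shift [-0.695   0.3038  1.0041] turn [ 0.0038 -0.0005  0.0002] | mm [-104.3   45.6  150.6] deg [ 0.34 -0.05  0.01]
```

```bash
python3 -m crank '[[-0.33,0.15,0.2,0.002,0,0,0.1],[-0.68,0.3,0.4,0.002,0,0,0.1],[-0.69,0.3,0.65,0.002,0,0,0.1],[-0.69,0.3,0.8,0.002,0,0,0.1],[-0.69,0.3,0.9,0.002,0,0,0.1],[-0.69,0.3,0.93,0.002,0,0,0.1],[-0.69,0.3,0.93,0.002,0,0,0.1]]' >/dev/null
python3 - <<'E'
from mv import *
show(); rel([.512,-.279,.0158],down(-.46))
E
```

```text
t 52.20 pos [ 0.5125 -0.275   0.0281] F [-0.1  0.1 -1.7] M [ 0.06 -0.   -0.02] op 0.194
shift [-0.0253  0.0085  0.0822] turn [ 0.0026 -0.0005  0.0032] | mm [-3.8  1.3 12.3] deg [ 0.23 -0.05  0.29]
```

```bash
python3 -m crank '[[0,0,0.03,0.002,0,0,0.1],[0,0,0.06,0.002,0,0,0.1],[0,0,0.077,0.002,0,0,0.1],[0,0,0.077,0.002,0,0,0.1]]' >/dev/null; python3 -c "from mv import *;show()"; python3 -m crank '[[0,0,0.007,0,0,0,0.1],[0,0,0.007,0,0,0,0.1]]' >/dev/null; python3 -c "from mv import *;show()"; python3 -m crank '[[0,0,0.007,0,0,0,0.1],[0,0,0.007,0,0,0,0.1]]' >/dev/null; python3 -c "from mv import *;show()"
```

```text
t 52.60 pos [ 0.5121 -0.2761  0.0162] F [-0.6  0.  -1.9] M [-0.01 -0.02 -0.02] op 0.193
t 52.80 pos [ 0.5122 -0.2764  0.0152] F [ 0.6  0.3 -2. ] M [-0.03  0.02 -0.03] op 0.196
t 53.00 pos [ 0.5123 -0.2765  0.015 ] F [-2.7  1.6  4.1] M [ 0.31  0.47 -0.03] op 0.196
```

Touching the table; open, retreat.

```bash
python3 -m crank '[[0,0,0,0,0,0,0.25],[0,0,-0.003,0,0,0,0.35],[0,0,-0.003,0,0,0,0.45],[0,0,-0.003,0,0,0,0.5],[0,0,-0.003,0,0,0,0.5]]' >/dev/null; python3 -c "from mv import *;show()"; python3 -m crank '[[0,0,-0.05,0,0,0,0.5],[0,0,-0.2,0,0,0,0.5],[0,0,-0.5,0,0,0,0.5],[0,0,-0.9,0,0,0,0.5],[-0.3,0,-1,0,0,0,0.5],[-0.6,0,-1,0,0,0,0.5],[-0.95,0,-1,0,0,0,0.5]]' >/dev/null;python3 -m crank '[[-0.3,-0.1,-0.2,0,0,0,0.5],[-0.6,-0.3,-0.3,0,0,0,0.5],[-0.95,-0.5,-0.4,0,0,0,0.5],[-0.95,-0.8,-0.4,0,0,0,0.5],[-0.95,-0.8,-0.4,0,0,0,0.5]]' >/dev/null; python3 snap.py 23; python3 holes.py 23; python3 red.py 15 22 23; python3 hov.py 23 0 0.87 y23
```

```text
t 53.50 pos [ 0.5122 -0.2764  0.0145] F [-1.3  0.2  0.7] M [-0.03 -0.   -0.01] op 0.507
t 54.70 pos [ 0.2761 -0.4776  0.2256] F [ 0.9  0.9 -1.5] M [-0.   -0.05  0.  ] op 0.504
TCP in plate [-102.7 -618.2  250.4]
23 top inl 29 30 [('L', np.float64(0.0258), np.float64(79.1), 39, np.float64(0.87)), ('R', np.float64(0.0071), np.float64(62.6), 40, np.float64(0.74)), ('Rbot', np.float64(0.0083), np.float64(66.0), 40, np.float64(0.74))]
23 side inl 28 30 [('L', np.float64(-0.0209), np.float64(76.7), 37, np.float64(0.96)), ('Rbot', np.float64(-0.0087), np.float64(68.2), 40, np.float64(0.89))]
side 15 [360.13 143.23] 4693
side 22 [360.54 143.34] 3896
side 23 [360.42 143.42] 4928
top 15 [249.82 139.12] 3683
top 22 [250.35 139.84] 3897
top 23 [250.34 139.84] 3774
```

View pics/y23.png

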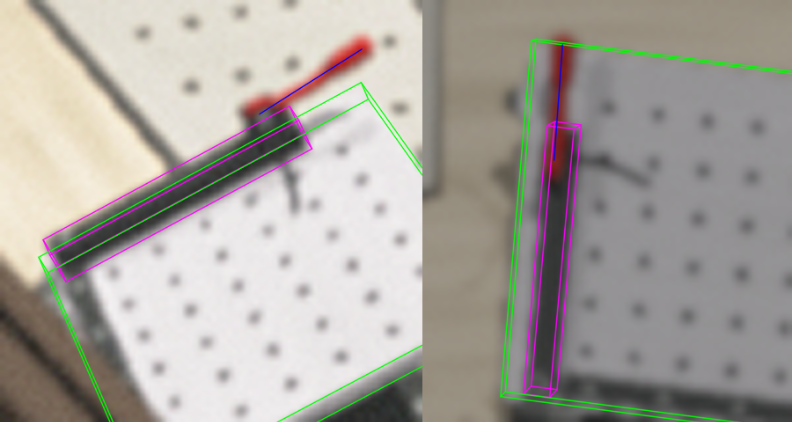

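View pics/top23.png

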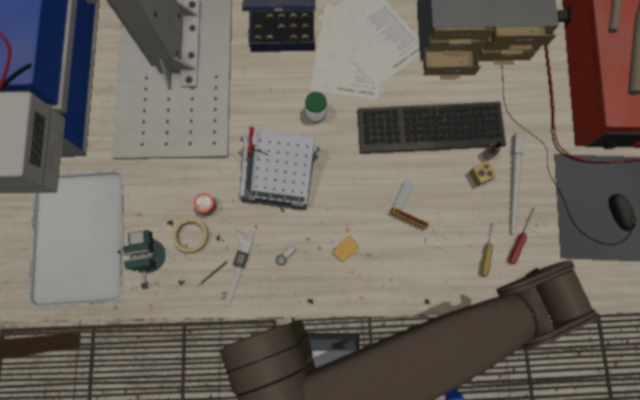

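View pics/side23.png

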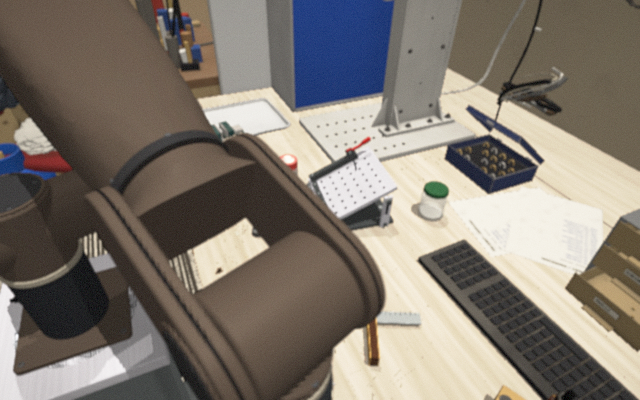

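Run:
```python
from mv import *
s,p,r=show(); print(np.abs(s['dq']).max()); ticket.sign_off()
```

```text
t 54.80 pos [ 0.2784 -0.4772  0.225 ] F [ 0.1  1.  -0.5] M [ 0.03 -0.02  0.05] op 0.501
0.04729184986159226
the job is handed in; nothing more can be done
```

I handed the job in at 54.8 s. The stop is squared and locked, and the square lies flat on the table where it started. This was on a second pass, because my first one left the stop slightly off.

**First pass:** I pressed the square home against the rail and stop and pressed the lever down. A small yaw test I made while pressing had swung the stop about 0.01 rad past true. While probing for that, the gripper also bumped the cam block with about 12 N, and the locked stop slipped a little under about 5 N.

**Second pass:** I raised the lever part way, though it slipped out of the fingers. I then swung the stop inwards, pressed the square home again at about 9 N on the rail and 13 N on the stop, and released it cleanly. Then I pressed the lever down to a firm end at about 28 N and put the square back.

**Last checks:**
- **Stop angle:** the same edge measures +0.008 rad in the top view and -0.009 rad in the side view, so about 0. The views disagree by about 0.02 rad, some other edge fits were as far off as 0.026 rad, and the pictures cannot show a gap under about 1 mm.
- **Stop after locking:** its lever stayed in the same place in the picture when the square was lifted away.
- **Lever:** the picture matches a fully down lever to within about half a pixel.
- **Rest of the bench:** the other things look unmoved in the top view, and the arm was touching nothing.

I repeated one identical nudge command in a short shell loop during the first pass, instead of typing each call out. All the other moves were typed directly.

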